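# Fit the spacer sleeve and the cutter on the bench mill

## Task

Fit the bench mill with its cutter: first turn the red isolator handle clockwise to its stop, which frees the guard, and swing the clear guard aside to its stop. Slide the brass spacer sleeve over the shaft and lower it gently onto the shoulder, then slide the four-bladed cutter over the shaft and lower it gently until it sits on the sleeve; do not let either drop down the shaft. Finally swing the guard fully back over the chamber, leaving the isolator off, and do not disturb the other things on the bench.

Things in the scene. Friction and masses are not known exactly. Their poses are not given: they have to be found in the camera images.
- mill: Bench mill: white box with a blue band, 255 x 230 mm, 70 mm high, fixed. Origin on the bench under the shaft axis; x to the mill's back, y to its left (yaw 0: panel faces the robot). The box spans x -135 to 120, y -115 to 115 mm. Round the shaft an open steel cup, 124 mm inside, 134 outside, rim 105 mm above the bench. Isolator axis at x -97, y -40 mm; guard pivot at x 85, y 35 mm.
- shaft_seat (a point): Centre of the shoulder at the shaft's foot, 76 mm above the bench: the sleeve's underside rests here. z is the shaft axis. The steel shaft is 20 mm in diameter and upright and does not turn.
- shaft_top (a point): Tip of the shaft, 134 mm above the bench (58 mm above the shoulder); the last 10 mm taper from 20 to 11 mm in diameter.
- isolator (a joint): Isolator angle (rad): 0 = on, grows as the red handle turns clockwise seen from above, 1.309 = off at its stop. Stays where left (friction 0.08 N m). A round steel cam under the handle sits in the hollow of the guard's catch plate and locks the shut guard; beyond about 1.15 its cut-away side faces the guard, which is then free to open and shut.
- isolator_grip (a point): Point to grip on the isolator axis, in the red bar handle, 175 mm above the bench. The bar is 42 mm long along this point's x axis, 13 mm wide along its y axis, from 157 to 187 mm above the bench; below it a yellow disc 35 mm across and the steel cam, 60 mm across, top 151 mm above the bench.
- guard (a joint): Angle of the swing guard about its upright pivot (rad), 0 = shut over the chamber at its stop, growing clockwise seen from above, 1.9 = swung aside to the mill's left, at its stop. It stays where it is left (friction 0.15 N m).
- guard_grip (a point): Grip point on the axis of the guard's black knob, an upright round pin 16 mm in diameter, 149 to 184 mm above the bench, at the centre of the guard; this point is 170 mm above the bench and 92 mm from the pivot axis. The guard is a clear disc with a blue rim, 126 mm in diameter, underside 142 mm above the bench; shut, the knob stands exactly over the shaft.
- guard_pivot (a point): Point on the guard's upright pivot axis, 150 mm above the bench; the post's cap is 156 mm high. An arm 22 mm wide (top 155 mm high) joins it to the guard's disc; on the far side of the disc a steel catch plate 72 mm wide, 142 to 151 mm high, reaches 175 mm from this axis.
- sleeve: Brass spacer sleeve, a plain tube standing upright, outer diameter 36 mm, bore 23 mm, 28 mm high, 0.12 kg, with a dark line near one end. Origin: centre of its underside; z is its axis.
- rotor: Cutter: dark steel hub, outer diameter 30 mm, bore 23 mm, 24 mm high, 0.16 kg, with four flat bright blades 4 mm thick, level with the hub's underside, reaching 45 mm from the axis along the body's +x, -x, +y and -y. It lies blades down. Origin: centre of the hub's underside; z is its axis.
- timer: Bench timer, 60 x 66 x 18 mm, bystander; origin at the centre of its underside.
- brush: Red-handled brush, 152 x 20 x 12 mm, lying along its x axis, bystander; origin at the centre of its underside.
- cup: Aluminium sample cup, 52 mm in diameter, 22 mm high, bystander; origin at the centre of its underside.
- mortar: White porcelain mortar, 95 mm in diameter, 50 mm high, bystander; origin at the centre of its underside.
- pestle: White porcelain pestle, 109 mm long, 25 mm thick, lying along its x axis, bystander; origin at the middle of its underside.
Mind the look-alikes: they are no part of the job. What is shaped like the sleeve but orange or pink is not meant.

How it is judged:
By the outcome, as a careful person would: the job done as asked, in the order asked, and still so for the second after the job is handed in, with the robot touching nothing.
It also fails if it takes over 72 s, if anything falls off the work surface, if the arm or the gripper's body presses on something with over 40 N, if the wrist force passes 120 N, or if a joint passes its speed limit or range.

## Robot

A 7-joint arm with a two-finger parallel gripper is mounted at the origin on a cart in front of the work surface, level with it; the furniture and walls round the work are solid. World frame = base frame: x ahead of the robot, y to its left, z up, the work surface at z = 0. Lengths are in m, angles in degrees, forces in N, time in s.
With the tool pointing down it reaches from about 0.35 to 0.9 m from the base axis. Payload 7.2 kg.
Tool frame: the origin (TCP) lies midway between the tips of the shut fingers; the grasp point (between the pads) lies 19 mm behind it; z points along the fingers, y is the line along which they close (so a half turn about z gives the same grasp; the last joint's range is limited). The gripper opens to 88 mm and grips with 3 to 60 N. Pads are 20 mm wide; open, the fingers measure 115 mm over their backs; the gripper's body (75 mm by 178 mm) begins 61 mm behind the grasp point.
Start: joints at [70.004, 23.554, -0.728, 91.456, 0.321, 64.991, -4.71], TCP at [0.173, -0.601, 0.223] pointing down, gripper open.
Joint ranges: [-169.25, 169.25], [-16.82, 113.86], [-84.01, 82.57], [7.8, 145.47], [-59.2, 239.2], [7.22, 106.19], [-163.78, 163.78]. Speed limits (degrees/s): [136.94, 136.94, 172.46, 172.46, 180, 180, 180].

## Interface

Orientations are given as [roll, pitch, yaw] about the fixed x, y, z axes, in that order (R = Rz(yaw) Ry(pitch) Rx(roll)).
In Python, from bench import ctrl, cams, ticket gives the robot as it stands.
- The arm moves only by the tool play_rows, never from a script. Its argument "increments" is a list of rows, each an object of numbers: "tx", "ty", "tz": the shift along the tool's x, y, z in mm; "wx", "wy", "wz": the turn, a rotation vector about the tool's x, y, z in rad. A call has 1 to 8 rows; each row shifts and turns the commanded pose from where the row before left it, along the tool's axes as they then stand; what a row does not reach is not made up. A row lasts 1/12 s, in which the tool goes at most 41.7 mm and 7.16 degrees, less where a joint would pass 70% of its speed; a pose out of reach is approached as far as the arm can. A call is refused whole if a number of a shift passes 41.7 or a number of a turn 0.125, either way. A call with a gripper value outside its range is refused whole. "hand" is the finger opening in mm, from 0 to 87.8, set as the call begins (left out, the last holds). The fingers move at their own pace and stop on an object; "grip_force" is the grip in N (left out, the last holds). Time passes only in rows, so rows that do not move let the fingers close. It gives the time, the measured TCP pose, the force, the opening and the grip force at its end, in the units of the state.
- ctrl.get_obs(): the state, without advancing time (a new reading comes with each control period).
- cams.grab_frame(name): name is "side" or "top"; returns the picture (400x640x3 uint8, blue, green, red); there is no depth.
- cams.camera_model(name): a dict with "vfov" (degrees; the focal length in pixels is half the picture's height over the tangent of half this angle, whatever the lens; pixels are square), "cx", "cy" (the principal point, pixels), "R" (3x3) and "t" (3): a world point X has camera coordinates R X + t. Camera axes: x right, y down, z forward; pixel columns grow to the right and rows downward; lengths in m; the calibration is good to about 2 mm. A picture is of the moment at which its call begins. camera_model takes no time and is no camera call.
- ticket.sign_off(): hands the job in; it is judged then, once.
The state is a dict: "time": time; "joints": joint angles; "joint_vel": joint speeds; "effort": joint torques, N m; "eef_pos": TCP position; "eef_rot": TCP orientation; "force": force on the tool from outside, world axes, zero at the start; "torque": the same for the moment, N m; "width": finger opening in m; "grasp_force": force on a finger pad.
Only numpy, scipy, OpenCV 4.12 (cv2) and the standard library are available. Lean on these libraries where they do the work, as an engineer would, in place of code of your own. Each camera call takes 0.05 s, during which the arm holds its last target. There are 200 camera calls.

## Working session

There is one attempt and no reset: what is moved stays moved. The work goes in short steps, Python scripts to look and compute and a tool call to move; the robot and the scene stay as the last step left them, time stands still between calls to the robot, and variables do not carry over. Pictures are saved under pics/ and viewed, at most 10 in all, crops included, and the job is handed in when it is done.

Besides the shell and the picture viewer there is one more tool, called after "Call:" as name([rows], argument=value, ...), one row to a line, values as JSON. play_rows: Moves the arm, as the interface text tells. Its arguments: {"type":"object","properties":{"increments":{"type":"array"},"hand":{"type":"number"},"grip_force":{"type":"number"}},"required":["increments"]}

```bash
mkdir -p pics; ls
python3 - <<'E'
from bench import ctrl,cams
import cv2,json
print(ctrl.get_obs())
for n in("top","side"):
    f=cams.grab_frame(n);cv2.imwrite(f"pics/{n}0.png",f);print(n,cams.camera_model(n))
E
```

```text
pics
{'time': 0.0, 'joints': array([70.00501359, 23.59847519, -0.72948317, 91.5034205 ,  0.32123859,
       64.98917051, -4.70931581]), 'joint_vel': array([ 0.01130475,  0.03801325,  0.00926852, -0.004394  ,  0.08126306,
        0.05975591,  0.11169482]), 'effort': array([ 1.80273660e-04, -5.87965930e+01,  6.41609486e-01, -2.91081887e+01,
       -5.38514124e-02,  1.81782281e-02,  9.93410981e-05]), 'eef_pos': array([ 0.17302193, -0.60005808,  0.22183022]), 'eef_rot': array([-1.79911195e+02,  6.19215319e-03,  1.60904306e+01]), 'force': array([-0.11880241, -0.3753099 ,  0.07749231]), 'torque': array([ 0.01147088, -0.06865602,  0.03152248]), 'grasp_force': 0.0, 'width': 0.08732620791455994}
top {'vfov': 52.14862397365074, 'cx': 317.7391160412627, 'cy': 195.25016083983576, 'R': array([[ 1.76243974e-02, -9.99844585e-01, -4.31008589e-04],
       [-9.96064680e-01, -1.75203165e-02, -8.68803314e-02],
       [ 8.68592775e-02,  1.96052592e-03, -9.96218662e-01]]), 't': array([-0.01853479,  0.5455794 ,  1.44885373])}
side {'vfov': 57.66332175741994, 'cx': 321.78321492269913, 'cy': 196.46536784805983, 'R': array([[ 0.98982195, -0.14198127,  0.00968676],
       [-0.07186338, -0.55742548, -0.82711093],
       [ 0.12283391,  0.81799643, -0.56195523]]), 't': array([-0.56406242,  0.13402938,  1.1818224 ])}
```

View pics/top0.png

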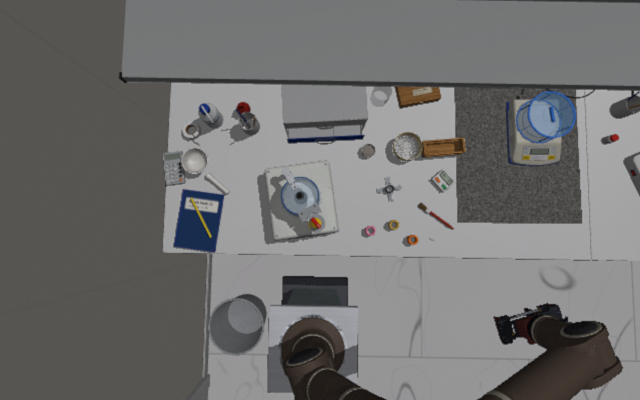

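View pics/side0.png

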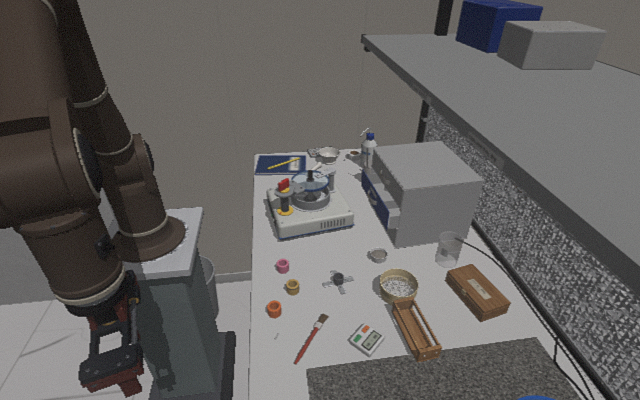

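The top view shows the mill around (300,200), red handle (317,223), brass sleeve (393,225) and cutter (389,189). In the side view the sleeve is at (292,287), cutter (338,280), handle (284,187) and knob (310,175). I'll write helpers and look at enlarged crops.

```bash
cat > h.py <<'E'
import numpy as np,cv2
from bench import ctrl,cams
M={n:cams.camera_model(n) for n in("top","side")}
def ray(n,p):
    m=M[n];f=200/np.tan(np.radians(m["vfov"]/2))
    d=m["R"].T@np.array([(p[0]-m["cx"])/f,(p[1]-m["cy"])/f,1]);o=-m["R"].T@m["t"]
    return o,d/np.linalg.norm(d)
def plane(n,p,z):
    o,d=ray(n,p);return o+d*(z-o[2])/d[2]
def tri(pt,ps):
    o1,d1=ray("top",pt);o2,d2=ray("side",ps)
    s=np.linalg.lstsq(np.c_[d1,-d2],o2-o1,rcond=None)[0]
    a,b=o1+d1*s[0],o2+d2*s[1];return (a+b)/2,np.linalg.norm(a-b)
def proj(n,X):
    m=M[n];f=200/np.tan(np.radians(m["vfov"]/2));c=m["R"]@np.asarray(X,float)+m["t"]
    return np.array([m["cx"]+f*c[0]/c[2],m["cy"]+f*c[1]/c[2]])
def blobs(img,lo,hi,box,amin=8):
    x0,y0,x1,y1=box;hsv=cv2.cvtColor(img,cv2.COLOR_BGR2HSV)[y0:y1,x0:x1]
    k=cv2.inRange(hsv,np.array(lo),np.array(hi));n,l,st,c=cv2.connectedComponentsWithStats(k)
    return [(np.round(c[i]+[x0,y0],2),st[i].tolist()) for i in range(1,n) if st[i,4]>=amin]
def crop(img,box,size):
    x0,y0,x1,y1=box;return cv2.resize(img[y0:y1,x0:x1],size,interpolation=cv2.INTER_CUBIC)
E
python3 - <<'E'
from h import *
t=cv2.imread("pics/top0.png");s=cv2.imread("pics/side0.png")
a=np.vstack([np.hstack([crop(t,(260,155,345,245),(400,424))[:300*424//300][:424],crop(s,(260,155,360,261),(400,424))]),
 np.hstack([crop(t,(350,170,450,214+0),(400,176)),crop(s,(270,260,370,304),(400,176))])])
cv2.imwrite("pics/c0.png",a)
for n,im,b in(("top",t,(350,160,450,250)),("side",s,(260,250,360,325))):
    print(n,"brass",blobs(im,(15,80,60),(30,255,255),b)); print("orange/pink",blobs(im,(0,80,60),(14,255,255),b),blobs(im,(150,60,60),(179,255,255),b))
print("red",blobs(t,(0,120,80),(8,255,255),(260,155,345,245),3),blobs(s,(0,120,80),(8,255,255),(260,155,360,261),3))
print("red",blobs(t,(170,120,80),(179,255,255),(260,155,345,245),3),blobs(s,(170,120,80),(179,255,255),(260,155,360,261),3))
E
```

```text
top brass [(array([422.19, 206.24]), [69, 44, 7, 6, 21]), (array([393.42, 224.45]), [39, 60, 10, 10, 62])]
orange/pink [(array([437.  , 179.35]), [85, 17, 5, 6, 17]), (array([439.48, 218.83]), [80, 52, 20, 15, 60]), (array([412.1 , 239.51]), [57, 75, 11, 10, 77])] [(array([370.03, 230.42]), [15, 66, 11, 10, 64])]
side brass [(array([292.48, 286.34]), [26, 29, 13, 16, 156])]
orange/pink [(array([273.89, 308.81]), [7, 50, 14, 18, 203])] [(array([282.64, 265.6 ]), [17, 9, 12, 15, 148])]
red [(array([315.26, 222.29]), [51, 63, 10, 10, 38])] [(array([283.49, 183.82]), [19, 23, 10, 13, 71])]
red [] [(array([284.1, 186.6]), [21, 30, 7, 4, 10])]
```

View pics/c0.png

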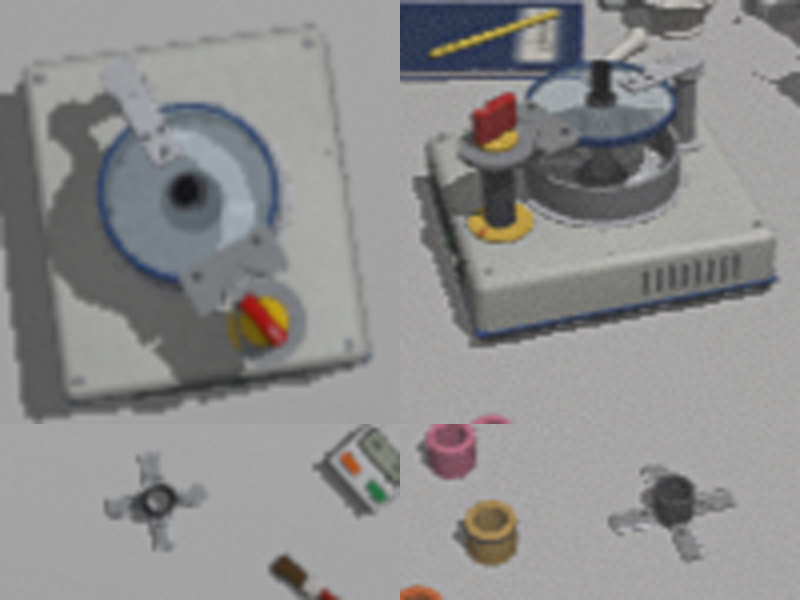

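The crop shows the guard disc with its knob (top crop ~(187,190)), the catch plate on the cam, the handle bar (264,320) and the pivot cap (122,75). The sleeve and cutter are standing clear.

Run:
```python
from h import *
t=cv2.imread("pics/top0.png");s=cv2.imread("pics/side0.png")
T=lambda x,y:((x+.5)*85/400-.5+260,(y+.5)*90/424-.5+155)
S=lambda x,y:((x-400+.5)*.25-.5+260,(y+.5)*.25-.5+155)
for nm,a,b,z in(("knobtop",(186,189),(600,64),.184),("handletop",(264,319),(495,103),.187),("pivotcap",(121,75),(684,62),.156)):
    X,r=tri(T(*a),S(*b));print(nm,X.round(4),round(r,4),"plane",plane("top",T(*a),z).round(4),plane("side",S(*b),z).round(4))
# blue rim ellipse
for n,im,b in(("top",t,(275,170,325,220)),("side",s,(285,163,335,195))):
    x0,y0,x1,y1=b;hsv=cv2.cvtColor(im,cv2.COLOR_BGR2HSV)[y0:y1,x0:x1];k=cv2.inRange(hsv,np.array((105,110,40)),np.array((125,255,255)))
    p=np.argwhere(k)[:,::-1].astype(np.float32);e=cv2.fitEllipse(p);c=np.array(e[0])+[x0,y0];print(n,len(p),c,e[1],plane(n,c,.146).round(4))
# mill box corners top, z=.07
for c in((27,67),(318,25),(368,355),(72,396)):print("corner",plane("top",T(*c),.07).round(4))
# sleeve
print("sleeve", plane("top",(393.42,224.45),.028).round(4),plane("side",(292.48,286.34),.014).round(4),tri((393.42,224.45),(292.0,282))) 
for n,im,b in(("top",t,(374,172,406,206)),("side",s,(320,265,358,304))):
    x0,y0,x1,y1=b;g=cv2.cvtColor(im,cv2.COLOR_BGR2GRAY)[y0:y1,x0:x1]
    print(n,"\n".join(" ".join(f"{v:3d}" for v in r) for r in g))
```

```text
knobtop [0.5339 0.0505 0.1834] 0.0027 plane [0.5325 0.0505 0.184 ] [0.5351 0.0496 0.184 ]
handletop [ 0.446  -0.0043  0.1865] 0.0019 plane [ 0.445  -0.0043  0.187 ] [ 0.4469 -0.0051  0.187 ]
pivotcap [0.6142 0.0995 0.1516] 0.0014 plane [0.6142 0.0991 0.156 ] [0.6121 0.0919 0.156 ]
top 44 [299.51646042 195.47208786] (36.88330078125, 37.621376037597656) [0.5334 0.051  0.146 ]
side 55 [305.20418549 177.46443272] (22.07562255859375, 42.60715866088867) [0.5223 0.0711 0.146 ]
corner [0.6316 0.1765 0.07  ]
corner [ 0.6671 -0.04    0.07  ]
corner [ 0.4224 -0.0806  0.07  ]
corner [0.3885 0.1364 0.07  ]
sleeve [ 0.4456 -0.2809  0.028 ] [ 0.448  -0.2813  0.014 ] (array([ 0.44642671, -0.28049999,  0.0303535 ]), np.float64(0.0017851743078308641))
top 166 165 164 164 164 166 164 164 165 165 164 164 166 165 165 164 165 165 164 165 164 164 164 166 165 165 166 166 165 164 165 166
164 165 164 165 165 165 165 164 165 165 164 164 165 165 165 164 163 165 165 164 164 166 164 164 165 163 166 165 165 164 166 164
165 164 163 165 164 165 164 165 163 164 164 166 165 165 163 165 165 164 164 163 165 165 165 165 
[... 9232 characters left out ...]
 164 165 164 167 167 169 165 168 166 168 163 166 170 163 166 164 165 168 167 164 165 165 163
164 165 165 168 166 162 164 164 165 169 168 161 168 165 165 163 166 166 166 168 162 166 164 168 162 164 165 165 164 167 166 162 163 164 165 163 165 163
164 165 164 167 166 169 166 162 168 168 165 166 165 167 166 167 165 169 165 168 167 160 165 163 165 165 161 167 161 168 164 165 167 165 163 163 167 165
162 167 163 165 163 165 163 167 165 165 163 164 167 165 166 168 165 163 167 166 169 165 169 166 162 167 168 162 163 168 168 165 162 163 164 167 165 164
163 164 166 162 166 168 163 166 166 163 163 167 164 164 168 164 163 165 161 163 166 164 166 166 167 162 168 165 168 164 168 163 166 165 167 164 166 165
```

All measurements agree: knob top z 0.183, handle top 0.1865, sleeve top ~0.030. Mill yaw is about 9.35° and the shaft is near (0.5335, 0.0505), which predicts both isolator and pivot within 2 mm. Next I move above the isolator.

Call:
play_rows([
  {"tx": 10, "ty": -12, "tz": -4},
  {"tx": 18, "ty": -21, "tz": -4},
  {"tx": 18, "ty": -21, "tz": -4},
  {"tx": 18, "ty": -21, "tz": -4},
  {"tx": 18, "ty": -21, "tz": -4},
  {"tx": 18, "ty": -21, "tz": -4},
  {"tx": 18, "ty": -21, "tz": -4},
  {"tx": 18, "ty": -21, "tz": -4},
], hand=50)

```text
invalid input
```

Call:
play_rows([
  {"tx": 18, "ty": -21, "tz": -2},
  {"tx": 18, "ty": -21, "tz": -2},
  {"tx": 18, "ty": -21},
  {"tx": 18, "ty": -21},
  {"tx": 18, "ty": -21},
  {"tx": 18, "ty": -21},
  {"tx": 18, "ty": -21},
  {"tx": 18, "ty": -21},
])

```text
invalid input
```

Call:
play_rows([
  {"tx": 18, "ty": -21},
  {"tx": 18, "ty": -21},
  {"tx": 18, "ty": -21},
  {"tx": 18, "ty": -21},
  {"tx": 18, "ty": -21},
  {"tx": 18, "ty": -21},
  {"tx": 18, "ty": -21},
  {"tx": 10, "ty": -12},
])

```text
invalid input
```

```bash
cat >> h.py <<'E'
def go(x,y,z,yaw,q=True):
    o=ctrl.get_obs();p=o["eef_pos"];a=np.radians(o["eef_rot"][2]);d=np.array([x,y,z])-p
    w=(o["eef_rot"][2]-yaw+180)%360-180
    print("t",round(o["time"],2),"pos",p.round(4),"rot",o["eef_rot"].round(1),"j7",o["joints"][6].round(0),"w",o["width"].round(4))
    print("tx %.1f ty %.1f tz %.1f wz %.3f"%(1e3*(d[0]*np.cos(a)+d[1]*np.sin(a)),1e3*(d[0]*np.sin(a)-d[1]*np.cos(a)),-1e3*d[2],np.radians(w)))
E
python3 - <<'E'
from h import *
go(.4445,-.0045,.160,41)
t=cv2.imread("pics/top0.png");x0,y0,x1,y1=305,212,325,233
k=cv2.inRange(cv2.cvtColor(t,cv2.COLOR_BGR2HSV)[y0:y1,x0:x1],np.array((0,150,80)),np.array((6,255,255)));p=np.argwhere(k)[:,::-1]+[x0,y0]
W=np.array([plane("top",q,.187)[:2] for q in p]);v=np.linalg.svd(W-W.mean(0))[2][0];print("bar",W.mean(0),np.degrees(np.arctan2(v[1],v[0])),len(p))
print("rotor tips",tri((388.7,189),(337.8,281.3)),"hub",plane("top",(389,188.7),.024))
print("cabinet",plane("top",(325,140),0),plane("top",(325,128),.2))
E
```

```text
Traceback (most recent call last):
  File "h.py", line 26, in go
    print("t",round(o["time"],2),"pos",p.round(4),"rot",o["eef_rot"].round(1),"j7",o["joints"][6].round(0),"w",o["width"].round(4))
                                                                                                               ^^^^^^^^^^^^^^^^
AttributeError: 'float' object has no attribute 'round'
```

The rows may need all six keys, so I'll try one short call.

Call:
play_rows([
  {"tx": 10, "ty": -12, "tz": -4, "wx": 0, "wy": 0, "wz": 0},
  {"tx": 18, "ty": -21, "tz": -4, "wx": 0, "wy": 0, "wz": 0},
], hand=50)

```text
time: 0.27
eef_pos: [0.1889, -0.5621, 0.2295]
eef_rot: [-179.9, 0.1, 15.9]
force: [1.1, 0.2, 0.6]
width: 0.078
grasp_force: 0.0
```

```bash
sed -i 's/o\["width"\].round(4)/round(float(o["width"]),4)/' h.py
python3 - <<'E'
from h import *
go(.4445,-.0045,.160,41)
t=cv2.imread("pics/top0.png");x0,y0,x1,y1=305,212,325,233
k=cv2.inRange(cv2.cvtColor(t,cv2.COLOR_BGR2HSV)[y0:y1,x0:x1],np.array((0,150,80)),np.array((6,255,255)));p=np.argwhere(k)[:,::-1]+[x0,y0]
W=np.array([plane("top",q,.187)[:2] for q in p]);v=np.linalg.svd(W-W.mean(0))[2][0];print("bar",W.mean(0),np.degrees(np.arctan2(v[1],v[0])),len(p))
print("rotor tips",tri((388.7,189),(337.8,281.3)),"hub",plane("top",(389,188.7),.024))
print("cabinet",plane("top",(325,140),0),plane("top",(325,128),.2))
E
```

```text
t 0.27 pos [ 0.1889 -0.5621  0.2295] rot [-1.799e+02  1.000e-01  1.590e+01] j7 -8.0 w 0.078
tx 398.4 ty -466.4 tz 69.5 wz -0.438
bar [ 0.44606581 -0.00223496] -135.25960618930444 31
rotor tips (array([ 0.57631902, -0.26844681,  0.00133108]), np.float64(0.0019917699340875144)) hub [ 0.57403245 -0.26551628  0.024     ]
cabinet [ 0.75380822 -0.03215557  0.        ] [ 0.74794315 -0.02879609  0.2       ]
```

Call:
play_rows([
  {"tx": 19, "ty": -22.2, "tz": -4, "wx": 0, "wy": 0, "wz": 0},
  {"tx": 19, "ty": -22.2, "tz": -4, "wx": 0, "wy": 0, "wz": 0},
  {"tx": 19, "ty": -22.2, "tz": -4, "wx": 0, "wy": 0, "wz": 0},
  {"tx": 19, "ty": -22.2, "tz": -4, "wx": 0, "wy": 0, "wz": 0},
  {"tx": 19, "ty": -22.2, "tz": -4, "wx": 0, "wy": 0, "wz": 0},
  {"tx": 19, "ty": -22.2, "tz": -4, "wx": 0, "wy": 0, "wz": 0},
  {"tx": 19, "ty": -22.2, "tz": 0, "wx": 0, "wy": 0, "wz": 0},
  {"tx": 19, "ty": -22.2, "tz": 0, "wx": 0, "wy": 0, "wz": 0},
])

```text
time: 0.93
eef_pos: [0.2881, -0.3469, 0.2547]
eef_rot: [180.0, 0.0, 16.1]
force: [0.5, -0.3, 0.4]
width: 0.0498
grasp_force: 0.0
```

Call:
play_rows([
  {"tx": 19, "ty": -22.2, "tz": 0, "wx": 0, "wy": 0, "wz": 0},
  {"tx": 19, "ty": -22.2, "tz": 0, "wx": 0, "wy": 0, "wz": 0},
  {"tx": 19, "ty": -22.2, "tz": 0, "wx": 0, "wy": 0, "wz": 0},
  {"tx": 19, "ty": -22.2, "tz": 0, "wx": 0, "wy": 0, "wz": 0},
  {"tx": 19, "ty": -22.2, "tz": 0, "wx": 0, "wy": 0, "wz": 0},
  {"tx": 19, "ty": -22.2, "tz": 0, "wx": 0, "wy": 0, "wz": 0},
  {"tx": 19, "ty": -22.2, "tz": 0, "wx": 0, "wy": 0, "wz": 0},
  {"tx": 19, "ty": -22.2, "tz": 0, "wx": 0, "wy": 0, "wz": 0},
])

```text
time: 1.6
eef_pos: [0.3847, -0.1341, 0.2546]
eef_rot: [180.0, 0.0, 16.1]
force: [-0.1, -0.2, 0.5]
width: 0.0502
grasp_force: 0.0
```

Call:
play_rows([
  {"tx": 19, "ty": -22.2, "tz": 0, "wx": 0, "wy": 0, "wz": 0},
  {"tx": 19, "ty": -22.2, "tz": 0, "wx": 0, "wy": 0, "wz": 0},
  {"tx": 19, "ty": -22.2, "tz": 0, "wx": 0, "wy": 0, "wz": 0},
  {"tx": 14, "ty": -14, "tz": 0, "wx": 0, "wy": 0, "wz": 0},
  {"tx": 0, "ty": 0, "tz": 0, "wx": 0, "wy": 0, "wz": -0.11},
  {"tx": 0, "ty": 0, "tz": 0, "wx": 0, "wy": 0, "wz": -0.11},
  {"tx": 0, "ty": 0, "tz": 0, "wx": 0, "wy": 0, "wz": -0.11},
  {"tx": 0, "ty": 0, "tz": 0, "wx": 0, "wy": 0, "wz": -0.11},
])

```text
time: 2.27
eef_pos: [0.4302, -0.0382, 0.2543]
eef_rot: [-180.0, 0.0, 41.6]
force: [0.4, 1.0, -0.7]
width: 0.0503
grasp_force: 0.0
```

```bash
python3 -c "
from h import *
go(.4445,-.0045,.160,42)"
```

```text
t 2.27 pos [ 0.4302 -0.0382  0.2543] rot [-180.     0.    41.6] j7 -52.0 w 0.0503
tx 33.0 ty -15.7 tz 94.3 wz -0.006
```

Call:
play_rows([
  {"tx": 16.5, "ty": -8, "tz": 0, "wx": 0, "wy": 0, "wz": 0},
  {"tx": 16.5, "ty": -7.7, "tz": 0, "wx": 0, "wy": 0, "wz": 0},
  {"tx": 0, "ty": 0, "tz": 20, "wx": 0, "wy": 0, "wz": 0},
  {"tx": 0, "ty": 0, "tz": 20, "wx": 0, "wy": 0, "wz": 0},
  {"tx": 0, "ty": 0, "tz": 0, "wx": 0, "wy": 0, "wz": 0},
])

```text
time: 2.68
eef_pos: [0.4428, -0.0048, 0.2117]
eef_rot: [-179.8, 0.2, 41.3]
force: [-0.2, -0.3, -0.8]
width: 0.0499
grasp_force: 0.0
```

```bash
python3 -c "
from h import *
go(.4445,-.0045,.160,42)
cv2.imwrite('pics/t1.png',cams.grab_frame('top'));cv2.imwrite('pics/s1.png',cams.grab_frame('side'))
a=cv2.imread('pics/t1.png');b=cv2.imread('pics/s1.png')
cv2.imwrite('pics/c1.png',np.hstack([crop(a,(270,170,350,250),(400,400)),crop(b,(250,120,330,200),(400,400))]))"
```

```text
t 2.68 pos [ 0.4428 -0.0048  0.2117] rot [-179.8    0.2   41.3] j7 -60.0 w 0.0499
tx 1.5 ty 0.9 tz 51.7 wz -0.012
```

View pics/c1.png

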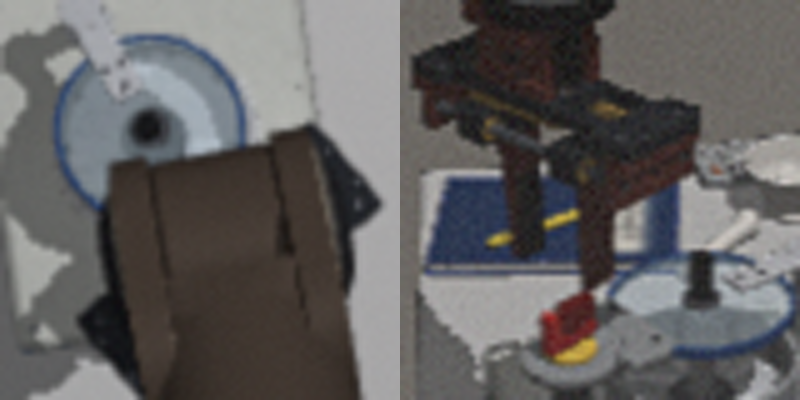

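The fingers straddle the red bar: side crop fingers at (527,250) and (600,285), bar (570,325). I'll descend, grip and turn.

Call:
play_rows([
  {"tx": 1.5, "ty": 0.5, "tz": 16, "wx": 0, "wy": 0, "wz": 0},
  {"tx": 0, "ty": 0, "tz": 18, "wx": 0, "wy": 0, "wz": 0},
  {"tx": 0, "ty": 0, "tz": 16, "wx": 0, "wy": 0, "wz": 0},
  {"tx": 0, "ty": 0, "tz": 0, "wx": 0, "wy": 0, "wz": 0},
])

```text
time: 3.12
eef_pos: [0.4454, -0.0046, 0.1635]
eef_rot: [-179.9, 0.1, 41.3]
force: [0.2, 0.0, 0.4]
width: 0.0499
grasp_force: 0.0
```

Call:
play_rows([
  {"tx": 0, "ty": 0, "tz": 0, "wx": 0, "wy": 0, "wz": 0},
  {"tx": 0, "ty": 0, "tz": 0, "wx": 0, "wy": 0, "wz": 0},
  {"tx": 0, "ty": 0, "tz": 0, "wx": 0, "wy": 0, "wz": 0},
  {"tx": 0, "ty": 0, "tz": 0, "wx": 0, "wy": 0, "wz": 0},
  {"tx": 0, "ty": 0, "tz": 0, "wx": 0, "wy": 0, "wz": 0},
], hand=5, grip_force=30)

```text
time: 3.53
eef_pos: [0.4468, -0.0043, 0.1654]
eef_rot: [179.9, -0.0, 41.3]
force: [0.4, -0.3, 1.2]
width: 0.0202
grasp_force: 0.0
```

```bash
python3 -c "
from h import *
go(.4445,-.0045,.160,-33)"
```

```text
t 3.53 pos [ 0.4468 -0.0043  0.1654] rot [179.9  -0.   41.3] j7 -63.0 w 0.0202
tx -1.9 ty -1.4 tz 5.4 wz 1.297
```

Call:
play_rows([
  {"tx": -2, "ty": -0.5, "tz": 4, "wx": 0, "wy": 0, "wz": 0},
  {"tx": 0, "ty": 0, "tz": 0, "wx": 0, "wy": 0, "wz": 0},
  {"tx": 0, "ty": 0, "tz": 0, "wx": 0, "wy": 0, "wz": 0},
  {"tx": 0, "ty": 0, "tz": 0, "wx": 0, "wy": 0, "wz": 0},
])

```text
time: 3.87
eef_pos: [0.4447, -0.0044, 0.1612]
eef_rot: [180.0, -0.1, 41.3]
force: [-2.1, 2.7, 7.4]
width: 0.0129
grasp_force: 30.0
```

Call:
play_rows([
  {"tx": 0, "ty": 0, "tz": 0, "wx": 0, "wy": 0, "wz": 0},
  {"tx": 0, "ty": 0, "tz": 0, "wx": 0, "wy": 0, "wz": 0.05},
  {"tx": 0, "ty": 0, "tz": 0, "wx": 0, "wy": 0, "wz": 0.1},
  {"tx": 0, "ty": 0, "tz": 0, "wx": 0, "wy": 0, "wz": 0.1},
])

```text
time: 4.2
eef_pos: [0.4448, -0.0044, 0.1612]
eef_rot: [-180.0, -0.1, 26.8]
force: [-2.9, 2.6, 7.7]
width: 0.0125
grasp_force: 30.0
```

Gripped (12.9 mm wide). Turning the rest of the way.

Call:
play_rows([
  {"tx": 0, "ty": 0, "tz": 0, "wx": 0, "wy": 0, "wz": 0.1},
  {"tx": 0, "ty": 0, "tz": 0, "wx": 0, "wy": 0, "wz": 0.1},
  {"tx": 0, "ty": 0, "tz": 0, "wx": 0, "wy": 0, "wz": 0.1},
  {"tx": 0, "ty": 0, "tz": 0, "wx": 0, "wy": 0, "wz": 0.1},
  {"tx": 0, "ty": 0, "tz": 0, "wx": 0, "wy": 0, "wz": 0.1},
  {"tx": 0, "ty": 0, "tz": 0, "wx": 0, "wy": 0, "wz": 0.1},
  {"tx": 0, "ty": 0, "tz": 0, "wx": 0, "wy": 0, "wz": 0.1},
  {"tx": 0, "ty": 0, "tz": 0, "wx": 0, "wy": 0, "wz": 0.1},
])

```text
time: 4.87
eef_pos: [0.4447, -0.0044, 0.1612]
eef_rot: [-180.0, -0.0, -19.1]
force: [-1.4, 2.2, 6.1]
width: 0.013
grasp_force: 30.0
```

Call:
play_rows([
  {"tx": 0, "ty": 0, "tz": 0, "wx": 0, "wy": 0, "wz": 0.1},
  {"tx": 0, "ty": 0, "tz": 0, "wx": 0, "wy": 0, "wz": 0.1},
  {"tx": 0, "ty": 0, "tz": 0, "wx": 0, "wy": 0, "wz": 0.05},
  {"tx": 0, "ty": 0, "tz": 0, "wx": 0, "wy": 0, "wz": 0},
])

```text
time: 5.2
eef_pos: [0.445, -0.0045, 0.1612]
eef_rot: [-180.0, -0.1, -33.2]
force: [0.2, 1.3, 5.5]
width: 0.0138
grasp_force: 31.2
```

```bash
python3 -c "
from h import *
go(.4445,-.0045,.160,-34);o=ctrl.get_obs();print(o['torque'],o['force'])"
```

```text
t 5.2 pos [ 0.445  -0.0045  0.1612] rot [-1.80e+02 -1.00e-01 -3.32e+01] j7 -135.0 w 0.0138
tx -0.4 ty 0.3 tz 1.2 wz 0.013
[0.33275372 0.16864245 0.75279094] [0.20170242 1.26385411 5.51627461]
```

Torque on the tool has risen to 0.75 N·m, so the isolator is at its stop. I'll release, rise and move over the knob.

Call:
play_rows([
  {"tx": 0, "ty": 0, "tz": 0, "wx": 0, "wy": 0, "wz": -0.03},
  {"tx": 0, "ty": 0, "tz": 0, "wx": 0, "wy": 0, "wz": 0},
  {"tx": 0, "ty": 0, "tz": 0, "wx": 0, "wy": 0, "wz": 0},
  {"tx": 0, "ty": 0, "tz": 0, "wx": 0, "wy": 0, "wz": 0},
  {"tx": 0, "ty": 0, "tz": -18, "wx": 0, "wy": 0, "wz": 0},
  {"tx": 0, "ty": 0, "tz": -25, "wx": 0, "wy": 0, "wz": 0},
  {"tx": 0, "ty": 0, "tz": -25, "wx": 0, "wy": 0, "wz": 0},
  {"tx": 0, "ty": 0, "tz": 0, "wx": 0, "wy": 0, "wz": 0},
], hand=50)

```text
time: 5.87
eef_pos: [0.4467, -0.005, 0.2326]
eef_rot: [-179.8, -0.3, -31.5]
force: [1.8, -0.6, -0.0]
width: 0.0505
grasp_force: 0.0
```

```bash
python3 -c "
from h import *
go(.5335,.0505,.156,-33)"
```

```text
t 5.87 pos [ 0.4467 -0.005   0.2326] rot [-179.8   -0.3  -31.5] j7 -130.0 w 0.0505
tx 45.0 ty -92.6 tz 76.6 wz 0.026
```

Call:
play_rows([
  {"tx": 9, "ty": -18.5, "tz": 0, "wx": 0, "wy": 0, "wz": 0},
  {"tx": 9, "ty": -18.5, "tz": 0, "wx": 0, "wy": 0, "wz": 0},
  {"tx": 9, "ty": -18.5, "tz": 0, "wx": 0, "wy": 0, "wz": 0},
  {"tx": 9, "ty": -18.5, "tz": 0, "wx": 0, "wy": 0, "wz": 0},
  {"tx": 9, "ty": -18.5, "tz": 0, "wx": 0, "wy": 0, "wz": 0},
  {"tx": 0, "ty": 0, "tz": 12, "wx": 0, "wy": 0, "wz": 0},
  {"tx": 0, "ty": 0, "tz": 12, "wx": 0, "wy": 0, "wz": 0},
  {"tx": 0, "ty": 0, "tz": 0, "wx": 0, "wy": 0, "wz": 0},
])

```text
time: 6.53
eef_pos: [0.5299, 0.0501, 0.2018]
eef_rot: [179.9, 0.2, -31.5]
force: [-1.2, 0.7, -0.4]
width: 0.05
grasp_force: 0.0
```

```bash
python3 -c "
from h import *
go(.5335,.0505,.156,-33)
b=cams.grab_frame('side')
cv2.imwrite('pics/c2.png',crop(b,(270,120,350,200),(400,400)))"
```

```text
t 6.53 pos [0.5299 0.0501 0.2018] rot [179.9   0.2 -31.5] j7 -140.0 w 0.05
tx 2.9 ty -2.2 tz 45.8 wz 0.027
```

View pics/c2.png

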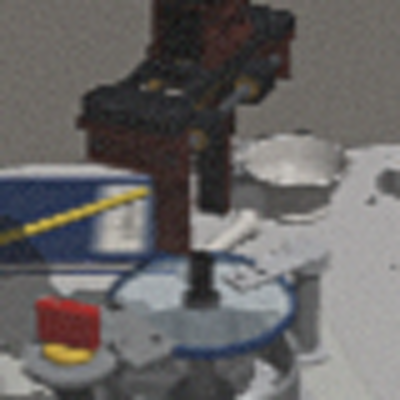

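The fingers straddle the knob: near tip (170,250), far tip (213,210), knob top (200,255). The handle has turned. I'll descend and grip.

Call:
play_rows([
  {"tx": 2.5, "ty": -1.8, "tz": 15, "wx": 0, "wy": 0, "wz": 0},
  {"tx": 0, "ty": 0, "tz": 15, "wx": 0, "wy": 0, "wz": 0},
  {"tx": 0, "ty": 0, "tz": 13, "wx": 0, "wy": 0, "wz": 0},
  {"tx": 0, "ty": 0, "tz": 0, "wx": 0, "wy": 0, "wz": 0},
])

```text
time: 6.92
eef_pos: [0.533, 0.0499, 0.16]
eef_rot: [179.9, 0.1, -31.5]
force: [-0.8, -0.7, 0.4]
width: 0.0504
grasp_force: 0.0
```

Call:
play_rows([
  {"tx": 0, "ty": 0, "tz": 0, "wx": 0, "wy": 0, "wz": 0},
  {"tx": 0, "ty": 0, "tz": 0, "wx": 0, "wy": 0, "wz": 0},
  {"tx": 0, "ty": 0, "tz": 0, "wx": 0, "wy": 0, "wz": 0},
  {"tx": 0, "ty": 0, "tz": 0, "wx": 0, "wy": 0, "wz": 0},
  {"tx": 0, "ty": 0, "tz": 0, "wx": 0, "wy": 0, "wz": 0},
  {"tx": 0, "ty": 0, "tz": 0, "wx": 0, "wy": 0, "wz": 0},
  {"tx": 0, "ty": 0, "tz": 0, "wx": 0, "wy": 0, "wz": 0},
], hand=8, grip_force=20)

```text
time: 7.5
eef_pos: [0.5344, 0.0503, 0.1621]
eef_rot: [180.0, -0.0, -31.5]
force: [-1.8, -0.7, 3.9]
width: 0.0153
grasp_force: 20.0
```

```bash
python3 -c "
from h import *
go(.5335,.0505,.156,-33)
o=ctrl.get_obs();p=o['eef_pos'][:2];a=np.radians(o['eef_rot'][2]);print(o['force'],o['grasp_force'])
# arc in N equal steps in the fixed tool frame
piv=np.array([.612,.0988]);k=np.array([.5335,.0505]);th0=np.arctan2(*(k-piv)[::-1])
th=th0-np.linspace(0,1.9,17);P=piv+.092*np.c_[np.cos(th),np.sin(th)];D=np.diff(P,axis=0)*1e3
print(np.c_[D@[np.cos(a),np.sin(a)],D@[np.sin(a),-np.cos(a)]].round(1).tolist(),P[-1])"
```

```text
t 7.5 pos [0.5344 0.0503 0.1621] rot [180.   -0.  -31.5] j7 -141.0 w 0.0153
tx -0.8 ty 0.3 tz 6.1 wz 0.027
[-1.79342047 -0.66112611  3.88023917] 20.000635352771496
[[-9.4, -5.5], [-8.7, -6.6], [-7.9, -7.6], [-6.9, -8.5], [-5.9, -9.2], [-4.7, -9.8], [-3.5, -10.3], [-2.3, -10.7], [-1.0, -10.9], [0.3, -10.9], [1.6, -10.8], [2.9, -10.5], [4.1, -10.1], [5.3, -9.6], [6.4, -8.9], [7.4, -8.1]] [0.59170923 0.18853452]
```

Good grip, 15.3 mm wide. J7 would run near its limit during the swing, so I'll first turn the tool about the round pin under a light grip.

Call:
play_rows([
  {"tx": 0, "ty": 0, "tz": 0, "wx": 0, "wy": 0, "wz": -0.05},
  {"tx": 0, "ty": 0, "tz": 0, "wx": 0, "wy": 0, "wz": -0.1},
  {"tx": 0, "ty": 0, "tz": 0, "wx": 0, "wy": 0, "wz": -0.1},
  {"tx": 0, "ty": 0, "tz": 0, "wx": 0, "wy": 0, "wz": -0.1},
  {"tx": 0, "ty": 0, "tz": 0, "wx": 0, "wy": 0, "wz": -0.1},
  {"tx": 0, "ty": 0, "tz": 0, "wx": 0, "wy": 0, "wz": -0.05},
  {"tx": 0, "ty": 0, "tz": 0, "wx": 0, "wy": 0, "wz": 0},
], grip_force=6)

```text
time: 8.08
eef_pos: [0.5343, 0.0503, 0.1617]
eef_rot: [-180.0, 0.0, -2.7]
force: [-0.5, -0.4, 1.1]
width: 0.0156
grasp_force: 6.0
```

```bash
cat > arc.py <<'E'
from h import *
import sys
o=ctrl.get_obs();a=np.radians(o['eef_rot'][2]);print(o['eef_pos'],o['eef_rot'],o['force'],o['torque'],o['joints'])
s,e,n=map(float,sys.argv[1:4]);piv=np.array([.612,.0988]);k=np.array([.5335,.0505]);th0=np.arctan2(*(k-piv)[::-1])
th=th0-np.linspace(s,e,int(n)+1);P=piv+.092*np.c_[np.cos(th),np.sin(th)];D=np.diff(P,axis=0)*1e3
print(np.c_[D@[np.cos(a),np.sin(a)],D@[np.sin(a),-np.cos(a)]].round(1).tolist(),P[0],P[-1])
E
python3 arc.py 0 1.93 16
```

```text
[0.5342869  0.0503411  0.16165043] [-1.79996578e+02  5.50910473e-03 -2.70858108e+00] [-0.52594887 -0.43798257  1.08023498] [-0.04612512  0.13178585 -0.01585968] [  12.80506649   21.4701021   -29.41495135  106.26484993   12.59557534
   55.48220789 -114.80615808]
[[-5.7, -9.5], [-4.5, -10.1], [-3.2, -10.6], [-1.9, -10.9], [-0.6, -11.1], [0.7, -11.1], [2.0, -10.9], [3.3, -10.6], [4.6, -10.1], [5.8, -9.5], [6.9, -8.7], [7.9, -7.8], [8.7, -6.8], [9.5, -5.7], [10.1, -4.5], [10.6, -3.3]] [0.53364401 0.05058861] [0.59440999 0.18910278]
```

Call:
play_rows([
  {"tx": -5.7, "ty": -9.5, "tz": 0, "wx": 0, "wy": 0, "wz": 0},
  {"tx": -4.5, "ty": -10.1, "tz": 0, "wx": 0, "wy": 0, "wz": 0},
  {"tx": -3.2, "ty": -10.6, "tz": 0, "wx": 0, "wy": 0, "wz": 0},
  {"tx": -1.9, "ty": -10.9, "tz": 0, "wx": 0, "wy": 0, "wz": 0},
  {"tx": -0.6, "ty": -11.1, "tz": 0, "wx": 0, "wy": 0, "wz": 0},
  {"tx": 0.7, "ty": -11.1, "tz": 0, "wx": 0, "wy": 0, "wz": 0},
  {"tx": 2, "ty": -10.9, "tz": 0, "wx": 0, "wy": 0, "wz": 0},
  {"tx": 3.3, "ty": -10.6, "tz": 0, "wx": 0, "wy": 0, "wz": 0},
], grip_force=15)

```text
time: 8.75
eef_pos: [0.5273, 0.1351, 0.1612]
eef_rot: [179.9, 0.1, -3.0]
force: [-3.5, -3.7, -0.2]
width: 0.0154
grasp_force: 15.0
```

```bash
python3 arc.py 0.965 1.94 8
```

```text
[0.52733314 0.13510983 0.16117786] [ 1.79870818e+02  1.34727222e-01 -2.98583785e+00] [-3.4911778  -3.69582464 -0.16776794] [-0.78567662  0.77759618 -0.18085295] [   4.49178304   22.55337664  -30.60729026  105.06228785   13.65422581
   56.21421783 -124.87211031]
[[4.6, -10.2], [5.8, -9.6], [6.9, -8.8], [7.9, -7.9], [8.8, -6.9], [9.6, -5.8], [10.2, -4.5], [10.7, -3.3]] [0.52775065 0.13576008] [0.59531388 0.18927416]
```

Call:
play_rows([
  {"tx": 4.6, "ty": -10.2, "tz": 0, "wx": 0, "wy": 0, "wz": 0},
  {"tx": 5.8, "ty": -9.6, "tz": 0, "wx": 0, "wy": 0, "wz": 0},
  {"tx": 6.9, "ty": -8.8, "tz": 0, "wx": 0, "wy": 0, "wz": 0},
  {"tx": 7.9, "ty": -7.9, "tz": 0, "wx": 0, "wy": 0, "wz": 0},
  {"tx": 8.8, "ty": -6.9, "tz": 0, "wx": 0, "wy": 0, "wz": 0},
  {"tx": 9.6, "ty": -5.8, "tz": 0, "wx": 0, "wy": 0, "wz": 0},
  {"tx": 10.2, "ty": -4.5, "tz": 0, "wx": 0, "wy": 0, "wz": 0},
  {"tx": 10.7, "ty": -3.3, "tz": 0, "wx": 0, "wy": 0, "wz": 0},
])

```text
time: 9.42
eef_pos: [0.5942, 0.188, 0.1606]
eef_rot: [179.7, 0.3, -2.9]
force: [-22.5, -14.0, 6.7]
width: 0.016
grasp_force: 15.0
```

Call:
play_rows([
  {"tx": 2, "ty": 0, "tz": 0, "wx": 0, "wy": 0, "wz": 0},
  {"tx": 0, "ty": 0, "tz": 0, "wx": 0, "wy": 0, "wz": 0},
  {"tx": 0, "ty": 0, "tz": 0, "wx": 0, "wy": 0, "wz": 0},
])

```text
time: 9.67
eef_pos: [0.5955, 0.1878, 0.1604]
eef_rot: [179.8, 0.4, -2.8]
force: [-12.6, -7.8, 2.3]
width: 0.0158
grasp_force: 15.0
```

```bash
python3 arc.py 1.9 1.94 1
```

```text
[0.5955388  0.18784221 0.1603878 ] [179.75770305   0.3779237   -2.84966201] [-12.57626146  -7.82433584   2.28824803] [-1.72312499  2.60455892  0.01904824] [  -1.37390441   30.05746732  -29.25838574   93.57387142   16.26014002
   61.10143677 -128.22704537]
[[3.6, -0.9]] [0.59170923 0.18853452] [0.59531388 0.18927416]
```

The guard reached its stop (reaction 22 N). I'll release, rise and head for the sleeve.

Call:
play_rows([
  {"tx": -2, "ty": 0, "tz": 0, "wx": 0, "wy": 0, "wz": 0},
  {"tx": 0, "ty": 0, "tz": 0, "wx": 0, "wy": 0, "wz": 0},
  {"tx": 0, "ty": 0, "tz": 0, "wx": 0, "wy": 0, "wz": 0},
  {"tx": 0, "ty": 0, "tz": -15, "wx": 0, "wy": 0, "wz": 0},
  {"tx": 0, "ty": 0, "tz": -25, "wx": 0, "wy": 0, "wz": 0},
  {"tx": 0, "ty": 0, "tz": -25, "wx": 0, "wy": 0, "wz": 0},
  {"tx": 0, "ty": 0, "tz": -15, "wx": 0, "wy": 0, "wz": 0},
  {"tx": 0, "ty": 0, "tz": 0, "wx": 0, "wy": 0, "wz": 0},
], hand=56)

```text
time: 10.33
eef_pos: [0.5983, 0.1913, 0.2461]
eef_rot: [-179.8, -0.4, -2.8]
force: [0.5, -0.5, -0.3]
width: 0.056
grasp_force: 0.0
```

Call:
play_rows([
  {"tx": -6, "ty": 20, "tz": 0, "wx": 0, "wy": 0, "wz": 0},
  {"tx": -8, "ty": 30, "tz": 0, "wx": 0, "wy": 0, "wz": 0},
  {"tx": -8, "ty": 30, "tz": 0, "wx": 0, "wy": 0, "wz": 0},
  {"tx": -8, "ty": 30, "tz": 0, "wx": 0, "wy": 0, "wz": 0},
  {"tx": -8, "ty": 30, "tz": 0, "wx": 0, "wy": 0, "wz": 0},
  {"tx": -8, "ty": 30, "tz": 0, "wx": 0, "wy": 0, "wz": 0},
  {"tx": -8, "ty": 30, "tz": 0, "wx": 0, "wy": 0, "wz": 0},
  {"tx": -8, "ty": 30, "tz": 0, "wx": 0, "wy": 0, "wz": 0},
])

```text
time: 11.0
eef_pos: [0.5225, -0.0383, 0.2412]
eef_rot: [-180.0, -0.1, -2.8]
force: [0.9, -0.4, 0.2]
width: 0.0561
grasp_force: 0.0
```

Call:
play_rows([
  {"tx": -8, "ty": 30, "tz": 0, "wx": 0, "wy": 0, "wz": 0},
  {"tx": -8, "ty": 30, "tz": 0, "wx": 0, "wy": 0, "wz": 0},
  {"tx": -8, "ty": 30, "tz": 0, "wx": 0, "wy": 0, "wz": 0},
  {"tx": -8, "ty": 30, "tz": 0, "wx": 0, "wy": 0, "wz": 0},
  {"tx": -8, "ty": 30, "tz": 0, "wx": 0, "wy": 0, "wz": 0},
  {"tx": -8, "ty": 20, "tz": 0, "wx": 0, "wy": 0, "wz": 0},
  {"tx": 0, "ty": 0, "tz": 0, "wx": 0, "wy": 0, "wz": -0.1},
  {"tx": 0, "ty": 0, "tz": 0, "wx": 0, "wy": 0, "wz": -0.1},
])

```text
time: 11.67
eef_pos: [0.4661, -0.2065, 0.2411]
eef_rot: [180.0, -0.0, 8.7]
force: [-0.1, 0.0, 0.1]
width: 0.0559
grasp_force: 0.0
```

Call:
play_rows([
  {"tx": 0, "ty": 0, "tz": 10, "wx": 0, "wy": 0, "wz": -0.1},
  {"tx": 0, "ty": 0, "tz": 10, "wx": 0, "wy": 0, "wz": -0.1},
  {"tx": 0, "ty": 0, "tz": 10, "wx": 0, "wy": 0, "wz": -0.1},
  {"tx": 0, "ty": 0, "tz": 10, "wx": 0, "wy": 0, "wz": -0.1},
  {"tx": 0, "ty": 0, "tz": 0, "wx": 0, "wy": 0, "wz": 0},
])

```text
time: 12.08
eef_pos: [0.4657, -0.2043, 0.1995]
eef_rot: [-179.9, 0.1, 31.8]
force: [-0.4, -0.6, -0.8]
width: 0.0556
grasp_force: 0.0
```

Run:
```python
from h import *
go(.4460,-.2808,.006,31.7)
t=cams.grab_frame("top");s=cams.grab_frame("side");cv2.imwrite("pics/t3.png",t);cv2.imwrite("pics/s3.png",s)
cv2.imwrite("pics/c3.png",np.hstack([crop(t,(260,150,340,240),(400,450)),crop(s,(270,150,350,240),(400,450))]))
```

```text
t 12.08 pos [ 0.4657 -0.2043  0.1995] rot [-1.799e+02  1.000e-01  3.180e+01] j7 -48.0 w 0.0556
tx -57.1 ty 54.6 tz 193.5 wz 0.002
```

View pics/c3.png

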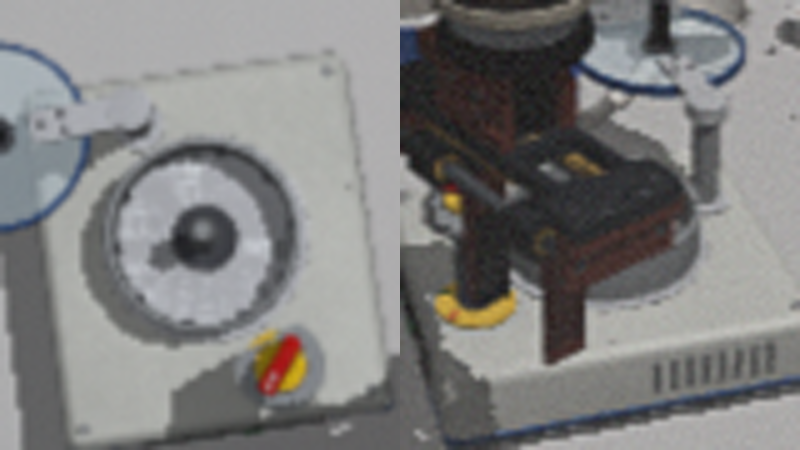

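The guard is open with its disc at the left. The shaft tip is at top crop ~(205,232) and the red bar has turned to the off direction. Now the sleeve.

Call:
play_rows([
  {"tx": -14, "ty": 14, "tz": 0, "wx": 0, "wy": 0, "wz": 0},
  {"tx": -14, "ty": 14, "tz": 20, "wx": 0, "wy": 0, "wz": 0},
  {"tx": -14, "ty": 14, "tz": 25, "wx": 0, "wy": 0, "wz": 0},
  {"tx": -14, "ty": 12, "tz": 25, "wx": 0, "wy": 0, "wz": 0},
  {"tx": 0, "ty": 0, "tz": 30, "wx": 0, "wy": 0, "wz": 0},
  {"tx": 0, "ty": 0, "tz": 20, "wx": 0, "wy": 0, "wz": 0},
  {"tx": 0, "ty": 0, "tz": 0, "wx": 0, "wy": 0, "wz": 0},
])

```text
time: 12.77
eef_pos: [0.4449, -0.2794, 0.0785]
eef_rot: [-179.7, 0.1, 31.4]
force: [-0.6, 0.1, 0.1]
width: 0.0559
grasp_force: 0.0
```

Run:
```python
from h import *
go(.4460,-.2808,.006,31.7)
print(plane("top",(300.6,196),.134))
t=cams.grab_frame("top");s=cams.grab_frame("side");cv2.imwrite("pics/t4.png",t);cv2.imwrite("pics/s4.png",s)
cv2.imwrite("pics/c4.png",np.hstack([crop(s,(270,160,350,240),(400,400)),crop(s,(240,240,320,320),(400,400))]))
```

```text
t 12.77 pos [ 0.4449 -0.2794  0.0785] rot [-1.797e+02  1.000e-01  3.140e+01] j7 -44.0 w 0.0559
tx 0.2 ty 1.7 tz 72.5 wz -0.006
[0.53269618 0.04790615 0.134     ]
```

View pics/c4.png

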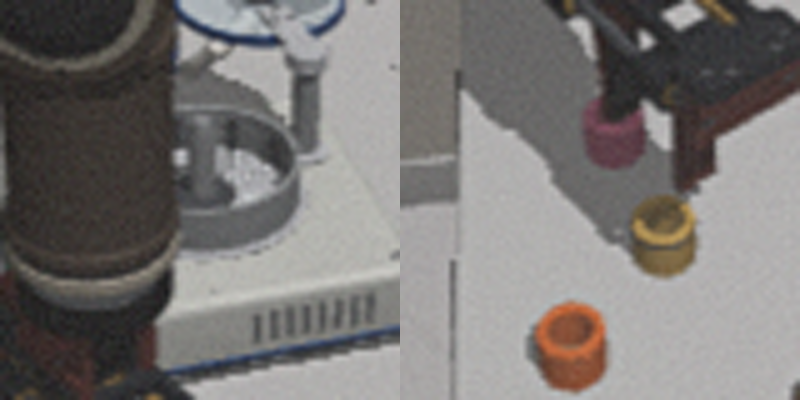

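The side crop shows the shaft tip at ~(205,117) and the fingers above the sleeve at (663,235). I'll check the pink part's clearance and the shaft by triangulation.

Run:
```python
from h import *
print("pink",plane("top",(370.03,230.42),.026),"orange",plane("top",(412.1,239.5),.026))
t=cv2.imread("pics/t4.png");s=cv2.imread("pics/s4.png")
print("shaft",tri((300.6,196),(310.6,183)),plane("side",(310.6,183),.134))
for X in((.5335,.0505,.134),(.5335,.0505,.076)):print(proj("top",X),proj("side",X))
# cup rim: fit ellipse to outer edge in side and top via dark/bright
g=cv2.cvtColor(t,cv2.COLOR_BGR2GRAY)
print("\n".join(" ".join(f"{v:3d}" for v in r) for r in g[186:208,290:312]))
g=cv2.cvtColor(s,cv2.COLOR_BGR2GRAY)
print("\n".join(" ".join(f"{v:3d}" for v in r) for r in g[180:194,304:320]))
```

```text
pink [ 0.42287846 -0.19782581  0.026     ] orange [ 0.39328214 -0.34791818  0.026     ]
shaft (array([0.53507362, 0.04760808, 0.13732449]), np.float64(0.005308292620901537)) [0.53834698 0.05306189 0.134     ]
[299.82682756 195.74601919] [309.24753029 183.50204744]
[300.56310296 197.1766439 ] [309.41162465 197.83002186]
164 164 164 168 173 180 185 191 190 183 171 167 168 172 171 168 166 138 108 100  99  99
163 163 164 164 169 179 182 177 175 179 171 167 169 174 175 173 173 168 138 109  98 100
164 163 164 165 169 178 183 176 172 182 174 168 171 172 170 172 172 173 168 139 108  98
165 165 164 165 166 170 181 178 170 183 174 169 172 171 170 170 171 169 171 167 137 105
166 165 163 164 163 166 176 182 164 159 155 152 153 158 166 169 169 168 169 168 165 121
171 170 166 164 164 163 156 147 117  96  87  86  90 120 144 160 166 167 166 169 169 138
170 172 166 163 165 152 116  80  67  67  66  66  66  70  88 138 165 171 169 168 170 165
163 162 166 165 165 122  78  63  64  73  77  75  69  64  65  88 137 164 167 168 169 168
162 161 166 167 160  99  65  63  72 102 110 102  80  69  64  67  89 153 168
[... 1352 characters left out ...]
  77  80  94 104 126 132 122 102  93  95  83  85  79  86  87
 52  58  74  91  97 118 132 126 100  89  90  72  54  76  81  78
 54  59  73  76  80  94 112 112 100  93  77  62  54  66  85  87
 52  62  75  76  74  95 106 105 104  98  94  68  59  73  80  80
 58  54  78  71  85  90 101 100 100  95  82  69  59  67  82  77
 59  59  66  70  77  93  94  98  99  91  83  60  52  70  80  80
 60  77  95  84  76  90  96 102  98 128 132  91  61  87  83  82
 96 158 181 125  79  84  94  96  96 142 160 132 121 172 150 128
 95 162 176 124  80  87  97  96 101 145 155 142 137 175 155 162
 88 153 167 124  80  86  98  98  96 144 151 149 141 181 163 162
 59  95 102  85  78  92  95  93 100 142 151 146 142 167 168 168
```

The shoulder disc centre in the top view is (300.6,197.2), exactly where (0.5335, 0.0505) projects. The gripped knob read (0.534, 0.050), so the shaft is confirmed. Descending on the sleeve.

Call:
play_rows([
  {"tx": 0.5, "ty": 1, "tz": 20, "wx": 0, "wy": 0, "wz": 0},
  {"tx": 0, "ty": 0, "tz": 25, "wx": 0, "wy": 0, "wz": 0},
  {"tx": 0, "ty": 0, "tz": 18, "wx": 0, "wy": 0, "wz": 0},
  {"tx": 0, "ty": 0, "tz": 7, "wx": 0, "wy": 0, "wz": 0},
  {"tx": 0, "ty": 0, "tz": 0, "wx": 0, "wy": 0, "wz": 0},
  {"tx": 0, "ty": 0, "tz": 0, "wx": 0, "wy": 0, "wz": 0},
])

```text
time: 13.37
eef_pos: [0.4489, -0.2809, 0.0131]
eef_rot: [179.9, -0.1, 31.5]
force: [-0.3, 0.9, -0.2]
width: 0.0562
grasp_force: 0.0
```

```bash
python3 -c "
from h import *
go(.4460,-.2808,.006,31.7)"
```

```text
t 13.37 pos [ 0.4489 -0.2809  0.0131] rot [ 1.799e+02 -1.000e-01  3.150e+01] j7 -48.0 w 0.0562
tx -2.4 ty -1.6 tz 7.1 wz -0.003
```

Call:
play_rows([
  {"tx": -2, "ty": -1, "tz": 6, "wx": 0, "wy": 0, "wz": 0},
  {"tx": 0, "ty": 0, "tz": 0, "wx": 0, "wy": 0, "wz": 0},
  {"tx": 0, "ty": 0, "tz": 0, "wx": 0, "wy": 0, "wz": 0},
])

```text
time: 13.62
eef_pos: [0.4456, -0.2811, 0.0063]
eef_rot: [180.0, -0.0, 31.5]
force: [-0.0, -0.7, -0.1]
width: 0.0563
grasp_force: 0.0
```

Call:
play_rows([
  {"tx": 0, "ty": 0, "tz": 0, "wx": 0, "wy": 0, "wz": 0},
  {"tx": 0, "ty": 0, "tz": 0, "wx": 0, "wy": 0, "wz": 0},
  {"tx": 0, "ty": 0, "tz": 0, "wx": 0, "wy": 0, "wz": 0},
  {"tx": 0, "ty": 0, "tz": 0, "wx": 0, "wy": 0, "wz": 0},
  {"tx": 0, "ty": 0, "tz": 0, "wx": 0, "wy": 0, "wz": 0},
  {"tx": 0, "ty": 0, "tz": 0, "wx": 0, "wy": 0, "wz": 0},
], hand=25, grip_force=20)

```text
time: 14.12
eef_pos: [0.4458, -0.281, 0.0059]
eef_rot: [180.0, -0.0, 31.6]
force: [-0.1, -0.5, 3.5]
width: 0.0364
grasp_force: 20.0
```

```bash
python3 -c "
from h import *
go(.4460,-.2808,.006,31.7)"
```

```text
t 14.12 pos [ 0.4458 -0.281   0.0059] rot [180.   -0.   31.6] j7 -48.0 w 0.0364
tx 0.3 ty -0.0 tz -0.1 wz -0.002
```

Call:
play_rows([
  {"tx": 0, "ty": 0, "tz": -10, "wx": 0, "wy": 0, "wz": 0},
  {"tx": 0, "ty": 0, "tz": -22, "wx": 0, "wy": 0, "wz": 0},
  {"tx": 0, "ty": 0, "tz": -30, "wx": 0, "wy": 0, "wz": 0},
  {"tx": 0, "ty": 0, "tz": -30, "wx": 0, "wy": 0, "wz": 0},
  {"tx": 8, "ty": -8, "tz": -30, "wx": 0, "wy": 0, "wz": 0},
  {"tx": 12, "ty": -12, "tz": -30, "wx": 0, "wy": 0, "wz": 0},
  {"tx": 18, "ty": -17, "tz": -30, "wx": 0, "wy": 0, "wz": 0},
  {"tx": 18, "ty": -17, "tz": -22, "wx": 0, "wy": 0, "wz": 0},
])

```text
time: 14.78
eef_pos: [0.4651, -0.2048, 0.2126]
eef_rot: [179.9, -0.1, 31.5]
force: [0.5, -0.1, -0.9]
width: 0.0364
grasp_force: 20.0
```

Call:
play_rows([
  {"tx": 20, "ty": -19, "tz": 0, "wx": 0, "wy": 0, "wz": 0},
  {"tx": 20, "ty": -19, "tz": 0, "wx": 0, "wy": 0, "wz": 0},
  {"tx": 20, "ty": -19, "tz": 0, "wx": 0, "wy": 0, "wz": 0},
  {"tx": 20, "ty": -19, "tz": 0, "wx": 0, "wy": 0, "wz": 0},
  {"tx": 20, "ty": -19, "tz": 0, "wx": 0, "wy": 0, "wz": 0},
  {"tx": 20, "ty": -19, "tz": 0, "wx": 0, "wy": 0, "wz": 0},
  {"tx": 20, "ty": -19, "tz": 0, "wx": 0, "wy": 0, "wz": 0},
  {"tx": 20, "ty": -19, "tz": 0, "wx": 0, "wy": 0, "wz": 0},
])

```text
time: 15.45
eef_pos: [0.5214, 0.0092, 0.2101]
eef_rot: [-180.0, 0.0, 31.6]
force: [0.5, -0.2, -0.7]
width: 0.0365
grasp_force: 20.0
```

Call:
play_rows([
  {"tx": 16, "ty": -15, "tz": 0, "wx": 0, "wy": 0, "wz": 0},
  {"tx": 10, "ty": -10, "tz": 0, "wx": 0, "wy": 0, "wz": 0},
  {"tx": 6, "ty": -5, "tz": 0, "wx": 0, "wy": 0, "wz": 0},
  {"tx": 0, "ty": 0, "tz": 0, "wx": 0, "wy": 0, "wz": 0},
  {"tx": 0, "ty": 0, "tz": 0, "wx": 0, "wy": 0, "wz": 0},
])

```text
time: 15.87
eef_pos: [0.533, 0.0495, 0.2096]
eef_rot: [180.0, 0.0, 31.6]
force: [0.0, 0.1, -0.7]
width: 0.0362
grasp_force: 20.0
```

```bash
python3 -c "
from h import *
go(.5338,.0503,.165,31.7)"
```

```text
t 15.87 pos [0.533  0.0495 0.2096] rot [180.    0.   31.6] j7 -80.0 w 0.0362
tx 1.1 ty -0.2 tz 44.6 wz -0.002
```

Call:
play_rows([
  {"tx": 1, "ty": 0, "tz": 15, "wx": 0, "wy": 0, "wz": 0},
  {"tx": 0, "ty": 0, "tz": 20, "wx": 0, "wy": 0, "wz": 0},
  {"tx": 0, "ty": 0, "tz": 18, "wx": 0, "wy": 0, "wz": 0},
  {"tx": 0, "ty": 0, "tz": 7, "wx": 0, "wy": 0, "wz": 0},
  {"tx": 0, "ty": 0, "tz": 0, "wx": 0, "wy": 0, "wz": 0},
  {"tx": 0, "ty": 0, "tz": 0, "wx": 0, "wy": 0, "wz": 0},
])

```text
time: 16.37
eef_pos: [0.5342, 0.0498, 0.15]
eef_rot: [180.0, 0.0, 31.5]
force: [0.3, -0.4, -0.8]
width: 0.0361
grasp_force: 20.0
```

Run:
```python
from h import *
go(.5338,.0503,.082,31.7)
s=cams.grab_frame("side");cv2.imwrite("pics/s5.png",s)
cv2.imwrite("pics/c5.png",crop(s,(275,140,345,210),(490,490)))
print(proj("side",(.5338,.0503,.134)))
print("brass",blobs(s,(15,80,40),(30,255,255),(295,150,330,195),4))
```

```text
t 16.37 pos [0.5342 0.0498 0.15  ] rot [180.    0.   31.5] j7 -83.0 w 0.0361
tx -0.0 ty -0.6 tz 68.0 wz -0.004
[309.34364992 183.52762298]
brass [(array([319.09, 151.73]), [22, 1, 6, 3, 11]), (array([297.07, 157.43]), [0, 4, 5, 7, 14]), (array([311.67, 160.67]), [16, 10, 3, 3, 6]), (array([307.81, 177.2 ]), [10, 22, 7, 12, 59])]
```

View pics/c5.png

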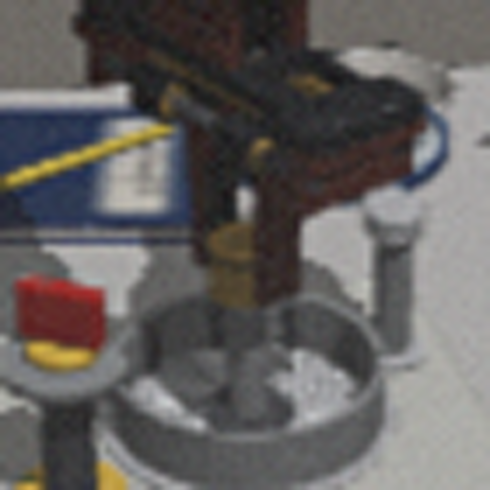

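The sleeve (left edge x≈208, implied centre ≈244) is over the shaft (centre ≈248). I'll lower it slowly and watch the force.

Call:
play_rows([
  {"tx": 0, "ty": -0.3, "tz": 5, "wx": 0, "wy": 0, "wz": 0},
  {"tx": 0, "ty": 0, "tz": 5, "wx": 0, "wy": 0, "wz": 0},
  {"tx": 0, "ty": 0, "tz": 5, "wx": 0, "wy": 0, "wz": 0},
  {"tx": 0, "ty": 0, "tz": 5, "wx": 0, "wy": 0, "wz": 0},
  {"tx": 0, "ty": 0, "tz": 0, "wx": 0, "wy": 0, "wz": 0},
])

```text
time: 16.83
eef_pos: [0.5334, 0.0507, 0.1285]
eef_rot: [-180.0, 0.1, 31.6]
force: [0.0, 0.0, -0.7]
width: 0.0366
grasp_force: 20.0
```

Call:
play_rows([
  {"tx": 0, "ty": 0, "tz": 5, "wx": 0, "wy": 0, "wz": 0},
  {"tx": 0, "ty": 0, "tz": 5, "wx": 0, "wy": 0, "wz": 0},
  {"tx": 0, "ty": 0, "tz": 5, "wx": 0, "wy": 0, "wz": 0},
  {"tx": 0, "ty": 0, "tz": 0, "wx": 0, "wy": 0, "wz": 0},
])

```text
time: 17.17
eef_pos: [0.5334, 0.0508, 0.1134]
eef_rot: [-180.0, 0.1, 31.6]
force: [0.5, -0.8, -1.2]
width: 0.0363
grasp_force: 20.0
```

```bash
python3 -c "
from h import *
go(.5338,.0503,.082,31.7);o=ctrl.get_obs();print(o['force'],o['torque'])"
```

```text
t 17.17 pos [0.5334 0.0508 0.1134] rot [-1.80e+02  1.00e-01  3.16e+01] j7 -85.0 w 0.0363
tx 0.1 ty 0.6 tz 31.4 wz -0.002
[ 0.49747662 -0.75978472 -1.22960549] [-0.0219857  -0.03739417  0.03613928]
```

No contact and already past the taper. Continuing.

Call:
play_rows([
  {"tx": 0, "ty": 0, "tz": 5, "wx": 0, "wy": 0, "wz": 0},
  {"tx": 0, "ty": 0, "tz": 5, "wx": 0, "wy": 0, "wz": 0},
  {"tx": 0, "ty": 0, "tz": 5, "wx": 0, "wy": 0, "wz": 0},
  {"tx": 0, "ty": 0, "tz": 5, "wx": 0, "wy": 0, "wz": 0},
  {"tx": 0, "ty": 0, "tz": 5, "wx": 0, "wy": 0, "wz": 0},
  {"tx": 0, "ty": 0, "tz": 0, "wx": 0, "wy": 0, "wz": 0},
])

```text
time: 17.67
eef_pos: [0.5334, 0.0507, 0.0885]
eef_rot: [-180.0, 0.1, 31.6]
force: [-0.2, -0.5, -0.7]
width: 0.0365
grasp_force: 20.0
```

Call:
play_rows([
  {"tx": 0, "ty": 0, "tz": 1.5, "wx": 0, "wy": 0, "wz": 0},
  {"tx": 0, "ty": 0, "tz": 1.5, "wx": 0, "wy": 0, "wz": 0},
  {"tx": 0, "ty": 0, "tz": 1, "wx": 0, "wy": 0, "wz": 0},
  {"tx": 0, "ty": 0, "tz": 1, "wx": 0, "wy": 0, "wz": 0},
  {"tx": 0, "ty": 0, "tz": 0, "wx": 0, "wy": 0, "wz": 0},
])

```text
time: 18.08
eef_pos: [0.534, 0.0508, 0.0846]
eef_rot: [180.0, 0.0, 31.6]
force: [0.3, -0.3, -1.3]
width: 0.0367
grasp_force: 20.0
```

```bash
python3 -c "
from h import *
go(.5338,.0503,.082,31.7);o=ctrl.get_obs();print(o['force'],o['torque'])"
```

```text
t 18.08 pos [0.534  0.0508 0.0846] rot [180.    0.   31.6] j7 -86.0 w 0.0367
tx -0.5 ty 0.3 tz 2.6 wz -0.003
[ 0.34873242 -0.27405668 -1.28289254] [ 0.00386545  0.02977459 -0.02237612]
```

Call:
play_rows([
  {"tx": 0, "ty": 0, "tz": 0.8, "wx": 0, "wy": 0, "wz": 0},
  {"tx": 0, "ty": 0, "tz": 0.8, "wx": 0, "wy": 0, "wz": 0},
  {"tx": 0, "ty": 0, "tz": 0.8, "wx": 0, "wy": 0, "wz": 0},
  {"tx": 0, "ty": 0, "tz": 0, "wx": 0, "wy": 0, "wz": 0},
  {"tx": 0, "ty": 0, "tz": 0, "wx": 0, "wy": 0, "wz": 0},
])

```text
time: 18.5
eef_pos: [0.534, 0.0508, 0.0822]
eef_rot: [180.0, 0.0, 31.6]
force: [-0.1, 0.2, -1.3]
width: 0.0367
grasp_force: 20.0
```

Call:
play_rows([
  {"tx": 0, "ty": 0, "tz": 0.7, "wx": 0, "wy": 0, "wz": 0},
  {"tx": 0, "ty": 0, "tz": 0.5, "wx": 0, "wy": 0, "wz": 0},
  {"tx": 0, "ty": 0, "tz": 0, "wx": 0, "wy": 0, "wz": 0},
  {"tx": 0, "ty": 0, "tz": 0, "wx": 0, "wy": 0, "wz": 0},
])

```text
time: 18.83
eef_pos: [0.5341, 0.0509, 0.0819]
eef_rot: [180.0, -0.0, 31.6]
force: [-2.9, -0.9, 7.1]
width: 0.0362
grasp_force: 20.0
```

The sleeve is seated: 7 N upward at TCP z 0.082. I'll release, rise and head to the cutter.

Call:
play_rows([
  {"tx": 0, "ty": 0, "tz": 0, "wx": 0, "wy": 0, "wz": 0},
  {"tx": 0, "ty": 0, "tz": 0, "wx": 0, "wy": 0, "wz": 0},
  {"tx": 0, "ty": 0, "tz": 0, "wx": 0, "wy": 0, "wz": 0},
  {"tx": 0, "ty": 0, "tz": 0, "wx": 0, "wy": 0, "wz": 0},
  {"tx": 0, "ty": 0, "tz": -10, "wx": 0, "wy": 0, "wz": 0},
  {"tx": 0, "ty": 0, "tz": -20, "wx": 0, "wy": 0, "wz": 0},
  {"tx": 0, "ty": 0, "tz": -25, "wx": 0, "wy": 0, "wz": 0},
  {"tx": 0, "ty": 0, "tz": -25, "wx": 0, "wy": 0, "wz": 0},
], hand=56)

```text
time: 19.5
eef_pos: [0.5336, 0.0511, 0.1622]
eef_rot: [-180.0, 0.0, 31.6]
force: [0.7, -0.5, -0.9]
width: 0.0563
grasp_force: 0.0
```

Call:
play_rows([
  {"tx": 0, "ty": 0, "tz": -25, "wx": 0, "wy": 0, "wz": 0},
  {"tx": 0, "ty": 0, "tz": -20, "wx": 0, "wy": 0, "wz": 0},
  {"tx": -7, "ty": 15, "tz": 0, "wx": 0, "wy": 0, "wz": 0},
  {"tx": -11, "ty": 24.4, "tz": 0, "wx": 0, "wy": 0, "wz": 0},
  {"tx": -11, "ty": 24.4, "tz": 0, "wx": 0, "wy": 0, "wz": 0},
  {"tx": -11, "ty": 24.4, "tz": 0, "wx": 0, "wy": 0, "wz": 0},
  {"tx": -11, "ty": 24.4, "tz": 0, "wx": 0, "wy": 0, "wz": 0},
  {"tx": -11, "ty": 24.4, "tz": 0, "wx": 0, "wy": 0, "wz": 0},
])

```text
time: 20.17
eef_pos: [0.5529, -0.0995, 0.2069]
eef_rot: [180.0, -0.0, 31.6]
force: [0.4, 0.6, 0.3]
width: 0.0562
grasp_force: 0.0
```

Call:
play_rows([
  {"tx": -11, "ty": 24.4, "tz": 0, "wx": 0, "wy": 0, "wz": 0},
  {"tx": -11, "ty": 24.4, "tz": 0, "wx": 0, "wy": 0, "wz": 0},
  {"tx": -11, "ty": 24.4, "tz": 0, "wx": 0, "wy": 0, "wz": 0},
  {"tx": -11, "ty": 24.4, "tz": 0, "wx": 0, "wy": 0, "wz": 0},
  {"tx": -11, "ty": 24.4, "tz": 0, "wx": 0, "wy": 0, "wz": 0},
  {"tx": -11, "ty": 24.4, "tz": 0, "wx": 0, "wy": 0, "wz": 0},
  {"tx": -4, "ty": 9, "tz": 0, "wx": 0, "wy": 0, "wz": 0},
  {"tx": 0, "ty": 0, "tz": 15, "wx": 0, "wy": 0, "wz": -0.07},
])

```text
time: 20.83
eef_pos: [0.5757, -0.2711, 0.1937]
eef_rot: [179.7, -0.1, 35.3]
force: [0.1, -0.1, 0.3]
width: 0.0558
grasp_force: 0.0
```

Call:
play_rows([
  {"tx": 0, "ty": 0, "tz": 25, "wx": 0, "wy": 0, "wz": -0.1},
  {"tx": 0, "ty": 0, "tz": 25, "wx": 0, "wy": 0, "wz": -0.1},
  {"tx": 0, "ty": 0, "tz": 25, "wx": 0, "wy": 0, "wz": -0.1},
  {"tx": 0, "ty": 0, "tz": 20, "wx": 0, "wy": 0, "wz": 0},
  {"tx": 0, "ty": 0, "tz": 0, "wx": 0, "wy": 0, "wz": 0},
  {"tx": 0, "ty": 0, "tz": 0, "wx": 0, "wy": 0, "wz": 0},
])

```text
time: 21.33
eef_pos: [0.5742, -0.2664, 0.0958]
eef_rot: [-179.9, -0.0, 52.8]
force: [0.1, -0.1, -0.2]
width: 0.0559
grasp_force: 0.0
```

Run:
```python
from h import *
go(.575,-.267,.006,53)
s=cams.grab_frame("side");t=cams.grab_frame("top");cv2.imwrite("pics/s6.png",s);cv2.imwrite("pics/t6.png",t)
cv2.imwrite("pics/c6.png",np.hstack([crop(s,(290,220,370,310),(400,450)),crop(t,(265,160,335,239),(400,450))]))
```

```text
t 21.33 pos [ 0.5742 -0.2664  0.0958] rot [-179.9   -0.    52.8] j7 -33.0 w 0.0559
tx 0.0 ty 1.0 tz 89.8 wz -0.004
```

View pics/c6.png

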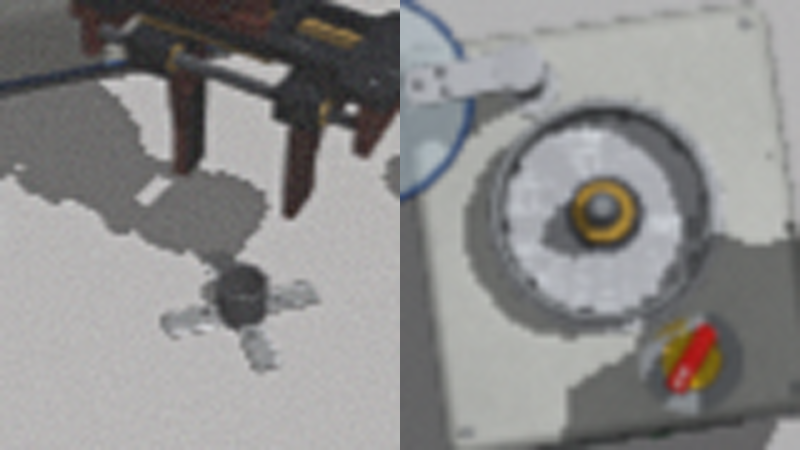

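The sleeve sits on the shaft, and the fingers are centred over the cutter hub at (243,275) in the crop. Descending on the cutter.

Call:
play_rows([
  {"tx": 0, "ty": 0.5, "tz": 20, "wx": 0, "wy": 0, "wz": 0},
  {"tx": 0, "ty": 0, "tz": 25, "wx": 0, "wy": 0, "wz": 0},
  {"tx": 0, "ty": 0, "tz": 22, "wx": 0, "wy": 0, "wz": 0},
  {"tx": 0, "ty": 0, "tz": 12, "wx": 0, "wy": 0, "wz": 0},
  {"tx": 0, "ty": 0, "tz": 4, "wx": 0, "wy": 0, "wz": 0},
  {"tx": 0, "ty": 0, "tz": 0, "wx": 0, "wy": 0, "wz": 0},
  {"tx": 0, "ty": 0, "tz": 0, "wx": 0, "wy": 0, "wz": 0},
])

```text
time: 22.02
eef_pos: [0.576, -0.2678, 0.0145]
eef_rot: [179.9, -0.0, 52.8]
force: [1.0, -0.2, -0.9]
width: 0.0562
grasp_force: 0.0
```

```bash
python3 -c "
from h import *
go(.575,-.267,.006,53)
# hub in both views from first frames: dark mask
t=cv2.imread('pics/top0.png');s=cv2.imread('pics/s6.png')
for n,im,b in(('top',t,(374,172,406,206)),('side',s,(320,265,358,304))):
    x0,y0,x1,y1=b;k=(cv2.cvtColor(im,cv2.COLOR_BGR2GRAY)[y0:y1,x0:x1]<84).astype(np.uint8);_,l,st,c=cv2.connectedComponentsWithStats(k);i=1+st[1:,4].argmax();print(n,st[i]+[x0,y0,0,0,0],c[i]+[x0,y0])
for X in((.575,-.267,.024),(.575,-.267,.012)):print(proj('top',X),proj('side',X))
"
```

```text
t 22.02 pos [ 0.576  -0.2678  0.0145] rot [179.9  -0.   52.8] j7 -36.0 w 0.0562
tx 0.0 ty -1.3 tz 8.5 wz -0.004
top [383 185  11   9  46] [388.17391304 188.91304348]
side [333 273  10  13  98] [337.70408163 278.66326531]
[389.41204833 188.44040318] [337.17206488 275.38774731]
[388.83699775 188.78186344] [337.02993821 278.37994065]
```

Call:
play_rows([
  {"tx": 0, "ty": -0.5, "tz": 4, "wx": 0, "wy": 0, "wz": 0},
  {"tx": 0, "ty": 0, "tz": 4, "wx": 0, "wy": 0, "wz": 0},
  {"tx": 0, "ty": 0, "tz": 0, "wx": 0, "wy": 0, "wz": 0},
  {"tx": 0, "ty": 0, "tz": 0, "wx": 0, "wy": 0, "wz": 0},
])

```text
time: 22.35
eef_pos: [0.5745, -0.2674, 0.0052]
eef_rot: [180.0, 0.0, 52.8]
force: [-0.3, -0.8, 0.3]
width: 0.0557
grasp_force: 0.0
```

Call:
play_rows([
  {"tx": 0, "ty": 0, "tz": 0, "wx": 0, "wy": 0, "wz": 0},
  {"tx": 0, "ty": 0, "tz": 0, "wx": 0, "wy": 0, "wz": 0},
  {"tx": 0, "ty": 0, "tz": 0, "wx": 0, "wy": 0, "wz": 0},
  {"tx": 0, "ty": 0, "tz": 0, "wx": 0, "wy": 0, "wz": 0},
  {"tx": 0, "ty": 0, "tz": 0, "wx": 0, "wy": 0, "wz": 0},
  {"tx": 0, "ty": 0, "tz": 0, "wx": 0, "wy": 0, "wz": 0},
  {"tx": 0, "ty": 0, "tz": 0, "wx": 0, "wy": 0, "wz": 0},
], hand=20, grip_force=20)

```text
time: 22.93
eef_pos: [0.5747, -0.2675, 0.0051]
eef_rot: [180.0, -0.0, 52.8]
force: [-0.5, -1.0, 0.1]
width: 0.0285
grasp_force: 20.0
```

```bash
python3 -c "
from h import *
go(.5337,.0506,.2106,53)"
```

```text
t 22.93 pos [ 0.5747 -0.2675  0.0051] rot [180.   -0.   52.8] j7 -36.0 w 0.0285
tx 228.4 ty -225.2 tz -205.5 wz -0.004
```

Gripped. Lifting and moving over the shaft, with the blades passing above the handle.

Call:
play_rows([
  {"tx": 0, "ty": 0, "tz": -10, "wx": 0, "wy": 0, "wz": 0},
  {"tx": 0, "ty": 0, "tz": -22, "wx": 0, "wy": 0, "wz": 0},
  {"tx": 0, "ty": 0, "tz": -30, "wx": 0, "wy": 0, "wz": 0},
  {"tx": 0, "ty": 0, "tz": -30, "wx": 0, "wy": 0, "wz": 0},
  {"tx": 8, "ty": -8, "tz": -30, "wx": 0, "wy": 0, "wz": 0},
  {"tx": 12, "ty": -12, "tz": -30, "wx": 0, "wy": 0, "wz": 0},
  {"tx": 16, "ty": -16, "tz": -30, "wx": 0, "wy": 0, "wz": 0},
  {"tx": 18, "ty": -18, "tz": -24, "wx": 0, "wy": 0, "wz": 0},
])

```text
time: 23.6
eef_pos: [0.5641, -0.1916, 0.2139]
eef_rot: [179.9, -0.0, 52.7]
force: [0.3, -0.9, -1.2]
width: 0.0284
grasp_force: 20.0
```

Call:
play_rows([
  {"tx": 19, "ty": -19, "tz": 0, "wx": 0, "wy": 0, "wz": 0},
  {"tx": 19, "ty": -19, "tz": 0, "wx": 0, "wy": 0, "wz": 0},
  {"tx": 19, "ty": -19, "tz": 0, "wx": 0, "wy": 0, "wz": 0},
  {"tx": 19, "ty": -19, "tz": 0, "wx": 0, "wy": 0, "wz": 0},
  {"tx": 19, "ty": -19, "tz": 0, "wx": 0, "wy": 0, "wz": 0},
  {"tx": 19, "ty": -18, "tz": 0, "wx": 0, "wy": 0, "wz": 0},
  {"tx": 19, "ty": -18, "tz": 0, "wx": 0, "wy": 0, "wz": 0},
  {"tx": 16, "ty": -16, "tz": 0, "wx": 0, "wy": 0, "wz": 0},
])

```text
time: 24.27
eef_pos: [0.5367, 0.0179, 0.2117]
eef_rot: [180.0, -0.0, 52.8]
force: [0.3, 0.5, -1.3]
width: 0.0285
grasp_force: 20.0
```

Call:
play_rows([
  {"tx": 13, "ty": -13, "tz": 0, "wx": 0, "wy": 0, "wz": 0},
  {"tx": 9, "ty": -8, "tz": 0, "wx": 0, "wy": 0, "wz": 0},
  {"tx": 3, "ty": -3, "tz": 0, "wx": 0, "wy": 0, "wz": 0},
  {"tx": 0, "ty": 0, "tz": 0, "wx": 0, "wy": 0, "wz": 0},
  {"tx": 0, "ty": 0, "tz": 0, "wx": 0, "wy": 0, "wz": 0},
])

```text
time: 24.68
eef_pos: [0.5336, 0.0492, 0.2111]
eef_rot: [180.0, 0.0, 52.7]
force: [0.1, -1.0, -0.9]
width: 0.0286
grasp_force: 20.0
```

```bash
python3 -c "
from h import *
go(.5337,.0506,.150,53)"
```

```text
t 24.68 pos [0.5336 0.0492 0.2111] rot [180.    0.   52.7] j7 -61.0 w 0.0286
tx 1.2 ty -0.7 tz 61.1 wz -0.005
```

Call:
play_rows([
  {"tx": 0.8, "ty": -0.5, "tz": 15, "wx": 0, "wy": 0, "wz": 0},
  {"tx": 0, "ty": 0, "tz": 20, "wx": 0, "wy": 0, "wz": 0},
  {"tx": 0, "ty": 0, "tz": 16, "wx": 0, "wy": 0, "wz": 0},
  {"tx": 0, "ty": 0, "tz": 7, "wx": 0, "wy": 0, "wz": 0},
  {"tx": 0, "ty": 0, "tz": 0, "wx": 0, "wy": 0, "wz": 0},
  {"tx": 0, "ty": 0, "tz": 0, "wx": 0, "wy": 0, "wz": 0},
])

```text
time: 25.18
eef_pos: [0.5337, 0.0505, 0.1532]
eef_rot: [-180.0, 0.0, 52.7]
force: [0.3, 0.0, -0.7]
width: 0.0287
grasp_force: 20.0
```

Run:
```python
from h import *
go(.5337,.0506,.109,53)
s=cams.grab_frame("side");t=cams.grab_frame("top");cv2.imwrite("pics/s7.png",s)
a=crop(s,(280,145,340,205),(600,600))
for z,c in((.134,(0,255,0)),(.145,(0,0,255))):
    p=(proj("side",(.5337,.0506,z))-[280,145])*10+5;cv2.circle(a,tuple(int(v) for v in p),3,c,-1)
cv2.imwrite("pics/c7.png",a)
```

```text
t 25.18 pos [0.5337 0.0505 0.1532] rot [-180.     0.    52.7] j7 -64.0 w 0.0287
tx 0.1 ty -0.1 tz 44.2 wz -0.005
```

View pics/c7.png

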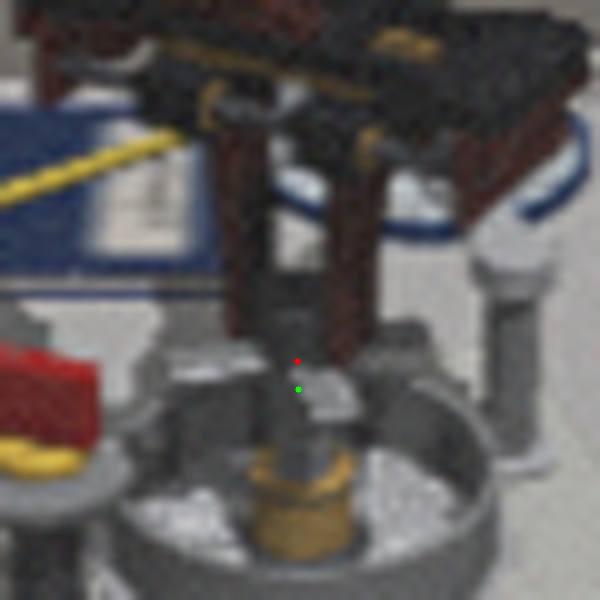

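The cutter hub (x≈297) hangs over the shaft and sleeve axis (x≈303), about 2 mm off at most. Lowering.

Call:
play_rows([
  {"tx": 0, "ty": 0, "tz": 5, "wx": 0, "wy": 0, "wz": 0},
  {"tx": 0, "ty": 0, "tz": 5, "wx": 0, "wy": 0, "wz": 0},
  {"tx": 0, "ty": 0, "tz": 5, "wx": 0, "wy": 0, "wz": 0},
  {"tx": 0, "ty": 0, "tz": 5, "wx": 0, "wy": 0, "wz": 0},
  {"tx": 0, "ty": 0, "tz": 0, "wx": 0, "wy": 0, "wz": 0},
])

```text
time: 25.7
eef_pos: [0.5328, 0.0511, 0.1318]
eef_rot: [-179.9, 0.1, 52.8]
force: [0.6, -0.3, -0.5]
width: 0.0287
grasp_force: 20.0
```

Call:
play_rows([
  {"tx": 0, "ty": 0, "tz": 4, "wx": 0, "wy": 0, "wz": 0},
  {"tx": 0, "ty": 0, "tz": 4, "wx": 0, "wy": 0, "wz": 0},
  {"tx": 0, "ty": 0, "tz": 4, "wx": 0, "wy": 0, "wz": 0},
  {"tx": 0, "ty": 0, "tz": 3, "wx": 0, "wy": 0, "wz": 0},
  {"tx": 0, "ty": 0, "tz": 0, "wx": 0, "wy": 0, "wz": 0},
])

```text
time: 26.12
eef_pos: [0.5333, 0.0513, 0.1173]
eef_rot: [-180.0, 0.0, 52.8]
force: [0.1, -0.4, -1.9]
width: 0.0286
grasp_force: 20.0
```

```bash
python3 -c "
from h import *
go(.5337,.0506,.109,53);o=ctrl.get_obs();print(o['force'],o['torque'])"
```

```text
t 26.12 pos [0.5333 0.0513 0.1173] rot [-180.     0.    52.8] j7 -65.0 w 0.0286
tx -0.3 ty 0.7 tz 8.3 wz -0.004
[ 0.10595956 -0.38490777 -1.94934885] [-0.02846358 -0.06454814 -0.00370241]
```

Call:
play_rows([
  {"tx": 0, "ty": 0, "tz": 2, "wx": 0, "wy": 0, "wz": 0},
  {"tx": 0, "ty": 0, "tz": 2, "wx": 0, "wy": 0, "wz": 0},
  {"tx": 0, "ty": 0, "tz": 1.5, "wx": 0, "wy": 0, "wz": 0},
  {"tx": 0, "ty": 0, "tz": 1, "wx": 0, "wy": 0, "wz": 0},
  {"tx": 0, "ty": 0, "tz": 0, "wx": 0, "wy": 0, "wz": 0},
  {"tx": 0, "ty": 0, "tz": 0, "wx": 0, "wy": 0, "wz": 0},
])

```text
time: 26.62
eef_pos: [0.5335, 0.0513, 0.1115]
eef_rot: [-180.0, 0.0, 52.8]
force: [0.2, 0.7, -0.9]
width: 0.0287
grasp_force: 20.0
```

Call:
play_rows([
  {"tx": 0, "ty": 0, "tz": 0.6, "wx": 0, "wy": 0, "wz": 0},
  {"tx": 0, "ty": 0, "tz": 0.6, "wx": 0, "wy": 0, "wz": 0},
  {"tx": 0, "ty": 0, "tz": 0.6, "wx": 0, "wy": 0, "wz": 0},
  {"tx": 0, "ty": 0, "tz": 0, "wx": 0, "wy": 0, "wz": 0},
  {"tx": 0, "ty": 0, "tz": 0, "wx": 0, "wy": 0, "wz": 0},
])

```text
time: 27.03
eef_pos: [0.5335, 0.0512, 0.1097]
eef_rot: [-180.0, 0.0, 52.8]
force: [0.1, 0.3, -1.0]
width: 0.0282
grasp_force: 20.0
```

Call:
play_rows([
  {"tx": 0, "ty": 0, "tz": 0.6, "wx": 0, "wy": 0, "wz": 0},
  {"tx": 0, "ty": 0, "tz": 0.5, "wx": 0, "wy": 0, "wz": 0},
  {"tx": 0, "ty": 0, "tz": 0, "wx": 0, "wy": 0, "wz": 0},
  {"tx": 0, "ty": 0, "tz": 0, "wx": 0, "wy": 0, "wz": 0},
])

```text
time: 27.37
eef_pos: [0.5336, 0.0512, 0.1091]
eef_rot: [180.0, -0.0, 52.8]
force: [-2.2, -0.5, 4.7]
width: 0.0288
grasp_force: 20.0
```

The cutter is seated: 4.7 N at z 0.109, exactly the sleeve-top height. I'll release, rise and go to the knob.

Call:
play_rows([
  {"tx": 0, "ty": 0, "tz": -0.6, "wx": 0, "wy": 0, "wz": 0},
  {"tx": 0, "ty": 0, "tz": 0, "wx": 0, "wy": 0, "wz": 0},
  {"tx": 0, "ty": 0, "tz": 0, "wx": 0, "wy": 0, "wz": 0},
  {"tx": 0, "ty": 0, "tz": 0, "wx": 0, "wy": 0, "wz": 0},
  {"tx": 0, "ty": 0, "tz": -10, "wx": 0, "wy": 0, "wz": 0},
  {"tx": 0, "ty": 0, "tz": -20, "wx": 0, "wy": 0, "wz": 0},
  {"tx": 0, "ty": 0, "tz": -25, "wx": 0, "wy": 0, "wz": 0},
  {"tx": 0, "ty": 0, "tz": -25, "wx": 0, "wy": 0, "wz": 0},
], hand=50)

```text
time: 28.03
eef_pos: [0.5331, 0.0515, 0.1905]
eef_rot: [-179.9, 0.0, 52.8]
force: [1.0, 0.5, 0.4]
width: 0.0498
grasp_force: 0.0
```

Call:
play_rows([
  {"tx": 0, "ty": 0, "tz": -25, "wx": 0, "wy": 0, "wz": 0},
  {"tx": 15, "ty": -4, "tz": 0, "wx": 0, "wy": 0, "wz": 0},
  {"tx": 24, "ty": -6, "tz": 0, "wx": 0, "wy": 0, "wz": 0},
  {"tx": 26, "ty": -7, "tz": 0, "wx": 0, "wy": 0, "wz": 0},
  {"tx": 26, "ty": -7, "tz": 0, "wx": 0, "wy": 0, "wz": 0},
  {"tx": 26, "ty": -7, "tz": 0, "wx": 0, "wy": 0, "wz": 0},
  {"tx": 20, "ty": -5, "tz": 0, "wx": 0, "wy": 0, "wz": 0},
  {"tx": 8, "ty": -1, "tz": 0, "wx": 0, "wy": 0, "wz": 0},
])

```text
time: 28.7
eef_pos: [0.5918, 0.1928, 0.2149]
eef_rot: [-179.9, -0.1, 53.0]
force: [0.1, 0.8, 0.6]
width: 0.05
grasp_force: 0.0
```

Call:
play_rows([
  {"tx": 0, "ty": 0, "tz": 0, "wx": 0, "wy": 0, "wz": 0},
  {"tx": 0, "ty": 0, "tz": 0, "wx": 0, "wy": 0, "wz": 0},
])

```text
time: 28.87
eef_pos: [0.5916, 0.1884, 0.2142]
eef_rot: [-180.0, 0.0, 52.8]
force: [-0.6, 0.3, 0.0]
width: 0.0503
grasp_force: 0.0
```

Run:
```python
from h import *
go(.5917,.1885,.159,53)
s=cams.grab_frame("side");cv2.imwrite("pics/s8.png",s)
t=cv2.imread("pics/t6.png")
# open-guard knob in the earlier clear top view: dark blob
g=cv2.cvtColor(t,cv2.COLOR_BGR2GRAY)[160:192,245:275];k=(g<60).astype(np.uint8);_,l,st,c=cv2.connectedComponentsWithStats(k)
for i in range(1,len(st)):
    if st[i,4]>5:print(st[i],c[i]+[245,160],plane("top",c[i]+[245,160],.178))
```

```text
t 28.87 pos [0.5916 0.1884 0.2142] rot [-180.     0.    52.8] j7 -75.0 w 0.0503
tx 0.1 ty -0.0 tz 55.2 wz -0.004
[10 14  6  6 29] [257.72413793 176.5862069 ] [0.5895941  0.18609101 0.178     ]
```

The knob measured in the top view, (0.590, 0.186), agrees. Descend and grip.

Call:
play_rows([
  {"tx": -1, "ty": 0, "tz": 16, "wx": 0, "wy": 0, "wz": 0},
  {"tx": 0, "ty": 0, "tz": 18, "wx": 0, "wy": 0, "wz": 0},
  {"tx": 0, "ty": 0, "tz": 14, "wx": 0, "wy": 0, "wz": 0},
  {"tx": 0, "ty": 0, "tz": 5, "wx": 0, "wy": 0, "wz": 0},
  {"tx": 0, "ty": 0, "tz": 0, "wx": 0, "wy": 0, "wz": 0},
])

```text
time: 29.33
eef_pos: [0.5906, 0.1862, 0.1602]
eef_rot: [-180.0, 0.1, 52.7]
force: [0.2, 0.4, 0.4]
width: 0.0502
grasp_force: 0.0
```

Call:
play_rows([
  {"tx": 0, "ty": 0, "tz": 0, "wx": 0, "wy": 0, "wz": 0},
  {"tx": 0, "ty": 0, "tz": 0, "wx": 0, "wy": 0, "wz": 0},
  {"tx": 0, "ty": 0, "tz": 0, "wx": 0, "wy": 0, "wz": 0},
  {"tx": 0, "ty": 0, "tz": 0, "wx": 0, "wy": 0, "wz": 0},
  {"tx": 0, "ty": 0, "tz": 0, "wx": 0, "wy": 0, "wz": 0},
  {"tx": 0, "ty": 0, "tz": 0, "wx": 0, "wy": 0, "wz": 0},
  {"tx": 0, "ty": 0, "tz": 0, "wx": 0, "wy": 0, "wz": 0},
], hand=8, grip_force=15)

```text
time: 29.92
eef_pos: [0.5918, 0.1873, 0.1617]
eef_rot: [179.9, 0.0, 52.7]
force: [1.0, -3.9, 3.9]
width: 0.0157
grasp_force: 15.0
```

```bash
python3 arc.py 1.9 -0.03 16
```

```text
[0.59184486 0.18729637 0.16169132] [1.79907353e+02 1.92912605e-02 5.27089650e+01] [ 1.01645926 -3.86169163  3.92573062] [-0.86876014 -0.25748839 -0.05566973] [  4.05677908  31.19601326 -37.30132387  94.1164047   20.9698476
  61.80946388 -76.58137748]
[[-8.9, -6.6], [-9.6, -5.5], [-10.2, -4.3], [-10.7, -3.0], [-11.0, -1.7], [-11.1, -0.4], [-11.0, 1.0], [-10.9, 2.3], [-10.5, 3.6], [-10.0, 4.8], [-9.3, 6.0], [-8.6, 7.1], [-7.6, 8.0], [-6.6, 8.9], [-5.5, 9.6], [-4.3, 10.2]] [0.59170923 0.18853452] [0.53512539 0.04825997]
```

Call:
play_rows([
  {"tx": -8.9, "ty": -6.6, "tz": 0, "wx": 0, "wy": 0, "wz": 0},
  {"tx": -9.6, "ty": -5.5, "tz": 0, "wx": 0, "wy": 0, "wz": 0},
  {"tx": -10.2, "ty": -4.3, "tz": 0, "wx": 0, "wy": 0, "wz": 0},
  {"tx": -10.7, "ty": -3, "tz": 0, "wx": 0, "wy": 0, "wz": 0},
  {"tx": -11, "ty": -1.7, "tz": 0, "wx": 0, "wy": 0, "wz": 0},
  {"tx": -11.1, "ty": -0.4, "tz": 0, "wx": 0, "wy": 0, "wz": 0},
  {"tx": -11, "ty": 1, "tz": 0, "wx": 0, "wy": 0, "wz": 0},
  {"tx": -10.9, "ty": 2.3, "tz": 0, "wx": 0, "wy": 0, "wz": 0},
])

```text
time: 30.58
eef_pos: [0.5294, 0.1327, 0.162]
eef_rot: [179.7, -0.3, 52.8]
force: [14.7, -1.1, -5.9]
width: 0.0157
grasp_force: 15.0
```

```bash
python3 arc.py 0.935 -0.04 8
```

```text
[0.52935219 0.13266141 0.1619993 ] [179.73264541  -0.3121276   52.76853568] [14.69425663 -1.08648222 -5.91124148] [-0.24211762 -3.25764412  0.21946621] [ 11.24201361  24.14585958 -39.18984326 104.92345206  18.09700732
  56.84677891 -72.6629898 ]
[[-10.6, 3.6], [-10.1, 4.9], [-9.4, 6.1], [-8.6, 7.2], [-7.7, 8.2], [-6.6, 9.0], [-5.5, 9.8], [-4.3, 10.4]] [0.52667992 0.13321634] [0.53563463 0.04749377]
```

Call:
play_rows([
  {"tx": -9.4, "ty": 5.2, "tz": 0, "wx": 0, "wy": 0, "wz": 0},
  {"tx": -10.1, "ty": 4.9, "tz": 0, "wx": 0, "wy": 0, "wz": 0},
  {"tx": -9.4, "ty": 6.1, "tz": 0, "wx": 0, "wy": 0, "wz": 0},
  {"tx": -8.6, "ty": 7.2, "tz": 0, "wx": 0, "wy": 0, "wz": 0},
  {"tx": -7.7, "ty": 8.2, "tz": 0, "wx": 0, "wy": 0, "wz": 0},
  {"tx": -6.6, "ty": 9, "tz": 0, "wx": 0, "wy": 0, "wz": 0},
])

```text
time: 31.08
eef_pos: [0.5268, 0.0674, 0.1618]
eef_rot: [-180.0, -0.0, 52.8]
force: [-2.6, 2.5, 8.3]
width: 0.0154
grasp_force: 15.0
```

```bash
python3 arc.py 0.204 -0.04 3
```

```text
[0.52675625 0.06742112 0.16182399] [-1.79951879e+02 -5.45896151e-03  5.28325581e+01] [-2.60334823  2.48923041  8.28775195] [0.66882451 0.71995493 0.11702054] [ 18.10499482  22.87424464 -38.78734801 106.54182281  16.93463787
  56.4576541  -65.13671656]
[[-3.8, 6.4], [-3.3, 6.7], [-2.7, 7.0]] [0.52550174 0.0674623 ] [0.53563463 0.04749377]
```

Call:
play_rows([
  {"tx": -3.8, "ty": 6.4, "tz": 0, "wx": 0, "wy": 0, "wz": 0},
  {"tx": -3.3, "ty": 6.7, "tz": 0, "wx": 0, "wy": 0, "wz": 0},
  {"tx": -2.5, "ty": 6, "tz": 0, "wx": 0, "wy": 0, "wz": 0},
  {"tx": 0, "ty": 0, "tz": 0, "wx": 0, "wy": 0, "wz": 0},
  {"tx": 0, "ty": 0, "tz": 0, "wx": 0, "wy": 0, "wz": 0},
])

```text
time: 31.5
eef_pos: [0.5342, 0.0497, 0.1616]
eef_rot: [-179.7, 0.1, 52.8]
force: [-10.4, 6.2, 12.9]
width: 0.0155
grasp_force: 15.0
```

```bash
python3 arc.py 0 -0.02 1
```

```text
[0.53415353 0.0497012  0.16159805] [-1.79726184e+02  9.61394705e-02  5.28346969e+01] [-10.41104864   6.15329324  12.91392703] [ 1.38020806  2.37102829 -0.04099884] [ 19.63899166  23.47967775 -38.38597499 105.65477046  16.9669311
  56.96492902 -63.0329078 ]
[[-0.6, 1.7]] [0.53364401 0.05058861] [0.53462384 0.04903123]
```

The reaction along the swing is 10.7 N, so the guard is at its shut stop. A small extra push, then release, rise and retreat.

Call:
play_rows([
  {"tx": -0.5, "ty": 1.5, "tz": 0, "wx": 0, "wy": 0, "wz": 0},
  {"tx": 0, "ty": 0, "tz": 0, "wx": 0, "wy": 0, "wz": 0},
  {"tx": 0, "ty": 0, "tz": 0, "wx": 0, "wy": 0, "wz": 0},
])

```text
time: 31.75
eef_pos: [0.5342, 0.0497, 0.1616]
eef_rot: [-179.6, 0.1, 52.9]
force: [-12.9, 8.2, 14.7]
width: 0.0154
grasp_force: 15.0
```

Call:
play_rows([
  {"tx": 0, "ty": 0, "tz": 0, "wx": 0, "wy": 0, "wz": 0},
  {"tx": 0, "ty": 0, "tz": 0, "wx": 0, "wy": 0, "wz": 0},
  {"tx": 0, "ty": 0, "tz": 0, "wx": 0, "wy": 0, "wz": 0},
  {"tx": 0, "ty": 0, "tz": 0, "wx": 0, "wy": 0, "wz": 0},
  {"tx": 0, "ty": 0, "tz": -12, "wx": 0, "wy": 0, "wz": 0},
  {"tx": 0, "ty": 0, "tz": -22, "wx": 0, "wy": 0, "wz": 0},
  {"tx": 0, "ty": 0, "tz": -25, "wx": 0, "wy": 0, "wz": 0},
  {"tx": 0, "ty": 0, "tz": -25, "wx": 0, "wy": 0, "wz": 0},
], hand=50)

```text
time: 32.42
eef_pos: [0.5373, 0.0463, 0.2467]
eef_rot: [-180.0, 0.0, 52.7]
force: [-0.4, 0.1, 0.2]
width: 0.0502
grasp_force: 0.0
```

Call:
play_rows([
  {"tx": -8, "ty": 15, "tz": 0, "wx": 0, "wy": 0, "wz": 0},
  {"tx": -18, "ty": 22, "tz": 0, "wx": 0, "wy": 0, "wz": 0},
  {"tx": -20, "ty": 25, "tz": 0, "wx": 0, "wy": 0, "wz": 0},
  {"tx": -20, "ty": 25, "tz": 0, "wx": 0, "wy": 0, "wz": 0},
  {"tx": -20, "ty": 25, "tz": 0, "wx": 0, "wy": 0, "wz": 0},
  {"tx": -20, "ty": 25, "tz": 0, "wx": 0, "wy": 0, "wz": 0},
  {"tx": -20, "ty": 25, "tz": 0, "wx": 0, "wy": 0, "wz": 0},
  {"tx": -20, "ty": 25, "tz": 0, "wx": 0, "wy": 0, "wz": 0},
])

```text
time: 33.08
eef_pos: [0.5981, -0.1849, 0.2462]
eef_rot: [180.0, 0.0, 52.7]
force: [0.9, -0.2, 0.9]
width: 0.0501
grasp_force: 0.0
```

Call:
play_rows([
  {"tx": -20, "ty": 25, "tz": 0, "wx": 0, "wy": 0, "wz": 0},
  {"tx": -20, "ty": 15, "tz": 0, "wx": 0, "wy": 0, "wz": 0},
  {"tx": 0, "ty": 0, "tz": 0, "wx": 0, "wy": 0, "wz": 0},
  {"tx": 0, "ty": 0, "tz": 0, "wx": 0, "wy": 0, "wz": 0},
])

```text
time: 33.42
eef_pos: [0.6051, -0.2411, 0.2454]
eef_rot: [-180.0, 0.0, 52.5]
force: [-0.2, 0.7, -0.3]
width: 0.0498
grasp_force: 0.0
```

Run:
```python
from h import *
print(ctrl.get_obs()["eef_pos"])
t=cams.grab_frame("top");s=cams.grab_frame("side");cv2.imwrite("pics/t9.png",t);cv2.imwrite("pics/s9.png",s)
t0=cv2.imread("pics/top0.png")
for nm,im in(("before",t0),("after",t)):
    x0,y0,x1,y1=275,170,325,220;hsv=cv2.cvtColor(im,cv2.COLOR_BGR2HSV)[y0:y1,x0:x1];k=cv2.inRange(hsv,np.array((105,110,40)),np.array((125,255,255)))
    e=cv2.fitEllipse(np.argwhere(k)[:,::-1].astype(np.float32));print(nm,"rim",np.array(e[0])+[x0,y0],e[1])
    x0,y0,x1,y1=305,212,325,233;k=cv2.inRange(cv2.cvtColor(im,cv2.COLOR_BGR2HSV)[y0:y1,x0:x1],np.array((0,150,80)),np.array((6,255,255)));p=np.argwhere(k)[:,::-1]+[x0,y0]
    W=np.array([plane("top",q,.187)[:2] for q in p]);v=np.linalg.svd(W-W.mean(0))[2][0];print("bar",W.mean(0),np.degrees(np.arctan2(v[1],v[0])))
    print("others",[b[0].tolist() for b in blobs(im,(0,100,60),(30,255,255),(350,160,460,250),15)],[b[0].tolist() for b in blobs(im,(150,60,60),(179,255,255),(350,160,460,250),15)])
d=cv2.absdiff(t,t0).max(2)>40;n,l,st,c=cv2.connectedComponentsWithStats(d.astype(np.uint8))
print([ (st[i].tolist()) for i in range(1,n) if st[i,4]>12 and st[i,1]<250])
```

```text
[ 0.60510134 -0.24114613  0.2453519 ]
before rim [299.51646042 195.47208786] (36.88330078125, 37.621376037597656)
bar [ 0.44606581 -0.00223496] -135.25960618930444
others [[437.13, 179.53], [422.1, 206.25], [440.38, 219.51], [393.4, 224.42], [412.25, 239.42]] [[370.03, 230.42]]
after rim [299.52571487 195.43609047] (36.58404541015625, 37.224266052246094)
bar [ 0.4462771  -0.00481954] 151.88065856546123
others [] [[369.98, 230.49]]
[[337, 124, 124, 276, 16130], [424, 144, 28, 12, 232], [299, 182, 51, 49, 985], [274, 219, 23, 20, 279], [383, 220, 16, 12, 145], [265, 240, 35, 14, 325]]
```

The guard rim is back at (299.5,195.4), the same as when first shut. I'll check the isolator is unchanged since turn-off and hand in.

Run:
```python
from h import *
from bench import ticket
r=[]
for f in("t6","t9"):
    x0,y0,x1,y1=305,212,325,233;k=cv2.inRange(cv2.cvtColor(cv2.imread(f"pics/{f}.png"),cv2.COLOR_BGR2HSV)[y0:y1,x0:x1],np.array((0,150,80)),np.array((6,255,255)));p=np.argwhere(k)[:,::-1]+[x0,y0]
    W=np.array([plane("top",q,.187)[:2] for q in p]);v=np.linalg.svd(W-W.mean(0))[2][0];r.append(np.degrees(np.arctan2(v[1],v[0]))%180)
print(r)
if abs(r[0]-r[1])<6: print(ticket.sign_off())
```

```text
[np.float64(150.52015405231035), np.float64(151.88065856546123)]
the job is handed in; nothing more can be done
None
```

The job is handed in at about 33.5 s of the 72 s: isolator off at its stop, sleeve seated on the shoulder, cutter seated on the sleeve, and guard shut again at its stop. I saw no sign that anything else on the bench moved, but the arm hid the timer, brush and orange part in the last picture.

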